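Baking spoons out of the child-locked drawer onto the snap-hook rail

ROBOT

A 6-joint arm with a two-finger parallel gripper is mounted at the origin on a cart in front of the work surface, level with it; the furniture and walls round the work are solid. World frame = base frame: x ahead of the robot, y to its left, z up, the work surface at z = 0. Lengths are in m, angles in rad, forces in N, time in s.
With the tool pointing down it reaches from about 0.3 to 0.75 m from the base axis. Payload 8.5 kg.
Tool frame: the origin (TCP) lies between the finger pads; the fingertips stand 17 mm ahead of it and the grasp point (between the pads) lies 2 mm behind it; z points along the fingers, y is the line along which they close (so a half turn about z gives the same grasp; the last joint's range is limited). The gripper opens to 88 mm and grips with 3 to 60 N. Pads are 18 mm wide; open, the fingers measure 123 mm over their backs; the gripper's body (75 mm by 187 mm) begins 45 mm behind the grasp point.
Start: joints at [-0.215, 0.381, 1.297, -0, 1.464, -0.215], TCP at [0.55, 0, 0.256] pointing down, gripper open.
Joint ranges: [-3.11, 3.11], [-0.89, 2.33], [0.22, 2.48], [-1.42, 4.56], [0.17, 2.85], [-2.88, 2.88]. Speed limits (rad/s): [2.39, 2.39, 3.14, 3.14, 3.14, 3.14].

INTERFACE

Orientations are given as a unit quaternion [x, y, z, w].
In Python, from plant import arm gives the robot as it stands. The module is installed in compiled form; this text tells all that it offers.
- The arm moves only by the tool jog_arm, never from a script. Its arguments are lists of equal length, an entry for each row: "translation": the shift along the tool's x, y, z in units of 15 cm (1.0 is 15 cm), a list of three; "rotation": the turn, a rotation vector about the tool's x, y, z in units of pi rad (1.0 is pi rad), a list of three. In form: {"translation": [[x, y, z], ...], "rotation": [[rx, ry, rz], ...]}. A call has 1 to 8 rows; each row is the pose to reach, as a shift and turn from the pose commanded when the call began, along the tool's axes at that moment, turning the shorter way round; what a row does not reach only later rows make up. A row lasts 1/12 s, in which the tool goes at most 41.7 mm and 7.16 degrees, less where a joint would pass 70% of its speed; a pose out of reach is approached as far as the arm can. A call with a number of a shift or a turn outside -1 to 1 is refused whole. A call with a gripper value outside its range is refused whole. "gripper" is the opening, from -1 (shut) to 1 (fully open), set as the call begins (left out, the last holds). The fingers move at their own pace and stop on an object; "grip_force" is the grip in N (left out, the last holds). Time passes only in rows, so rows that repeat a pose let the fingers close. It gives the time, the measured TCP pose, the force, the opening and the grip force at its end, in the units of the state.
- arm.get_obs(): the state, without advancing time (a new reading comes with each control period).
- arm.camera(name): name is "scene" or "side" or "wrist"; returns a dict with "frame" (420x560x3 uint8, red, green, blue), "fx", "fy", "cx", "cy" (pixels), "origin" and "attitude" of the camera in the world; the wrist camera has in their place "mount" (4x4, takes a point from camera to tool coordinates, whose origin is the TCP and whose axes are the flange's). Camera axes: x right, y down, z forward; pixel columns grow to the right and rows downward; lengths in m; the calibration is good to about 2 mm. A picture is of the moment at which its call begins: read the wrist's pose just before it. There is no depth.
- arm.hand_in(): hands the job in; it is judged then, once.
The state is a dict: "t": time; "qpos": joint angles; "joint_velocities": joint speeds; "joint_efforts": joint torques, N m; "eef_pos": TCP position; "eef_rot": TCP orientation; "ft_force": force on the tool from outside, world axes, zero at the start; "wrist_torque": the same for the moment, N m; "gripper_width": opening from 0.0 (shut) to 1.0 (fully open); "grip_force": force on a finger pad.
Only numpy, scipy, OpenCV 4.12 (cv2) and the standard library are available. Lean on these libraries where they do the work, as an engineer would, in place of code of your own. Each camera call takes 0.05 s, during which the arm holds its last target. There are 200 camera calls.

TASK

Get the measuring spoons ready for baking. The drawer of the little white box is child-locked: run your fingertips along the groove behind its front until they drop into the hidden pocket, press the catch there and pull the drawer open. Snap the eye of every spoon past the sprung gate of a hook on the rail so that the spoons hang there, then push the drawer home until it locks again; leave the blue bowl beside it where it stands.

Things in the scene. Friction and masses are not known exactly. Their poses are not given: they have to be found in the camera images.
- drawer_box: small counter-top drawer box, stands fast: white carcass, warm brown wood top and drawer front; 156 deep x 300 wide x 90 mm high. Origin: centre of its underside; front faces its own -x, z up. The drawer front is a plain plate over the whole width, 14 mm thick, outer face at x = -78 mm when shut, top edge at z = 85 mm, no knob
- groove (a point): middle of the floor of the black finger groove behind the drawer front, axes as the box's. The groove is open above, 40 mm wide (x = -20 to +20 mm from here) and runs to y = -138 and +138 mm; floor 60 mm above the table, 25 mm below the front's edge, 30 mm below the wooden top behind it
- catch (a joint): black catch plate of the child lock, in a pocket of the groove floor 52 mm long, as wide as the groove, 12 mm deep; hard to see, its middle anywhere from y = -40 to +40 mm of the groove. Value: how far it is pressed down, m; 0 at rest, 0.008 fully down (2 N to start, 4.5 N at the end; springs back). Fully down it lets the drawer go. Moves for a moment too when the drawer is shut
- drawer (a joint): how far the drawer is out along the box's -x, m: 0 shut, 0.125 open. Locked, it gives under 1 mm. With the catch pressed an ejector pushes it out 15 to 25 mm; then pull the front from behind, out of the groove. It stays where it is left. To lock it push the front home to the stop, the last 20 mm against the ejector and the bolt that snaps over the back wall (5 to 10 N)
- drawer_front (a point): point on the outer face of the drawer front, middle of its width, 60 mm above the table; moves with the drawer; axes as the box's. A flower pot stands on the table before the left half, so the right half is clear for pushing. The bin behind the 14 mm front is 122 mm long and 256 mm wide inside, cork floor 10 mm above the table, low lips at the sides up to 15 mm, back wall up to 34 mm
- rail: steel stand just behind the box, stands fast; the fridge is close on its left: foot 44 x 290 x 10 mm, two posts, and a bar of 12 mm diameter along its y axis at x = -20 mm, z = 290 mm. Origin: centre of the foot's underside. Five snap hooks hang from the bar, 50 mm apart, open upward, their tips towards the rail's -x
- hook1 (a point): snap hook at the +y end. Point: middle of its bottom, on the axis of its 6 mm wire; axes as the rail's. Tip 16 mm before it (-x), up to 41 mm above it; bar 16 mm behind, 46 mm above. A sprung wire gate, hinged at the bar, lies 35 mm above it and shuts the mouth. Lay an eye flat over the tip, its far edge 0 to 9 mm before this point, and push it to 8 mm above it: the gate gives (1 to 3 N) and shuts above the eye
- hook2 (a point): snap hook 2, counted from the rail's +y end; the same as hook1, its point likewise in the middle of the hook's bottom. A spoon whose eye has passed the gate swings down when let go and hangs there
- hook3 (a point): snap hook 3, counted from the rail's +y end; the same as hook1, its point likewise in the middle of the hook's bottom. A spoon whose eye has passed the gate swings down when let go and hangs there
- hook4 (a point): snap hook 4, counted from the rail's +y end; the same as hook1, its point likewise in the middle of the hook's bottom. A spoon whose eye has passed the gate swings down when let go and hangs there
- hook5 (a point): snap hook 5, counted from the rail's +y end; the same as hook1, its point likewise in the middle of the hook's bottom. A spoon whose eye has passed the gate swings down when let go and hangs there
- spoon_red: red plastic measuring spoon in the drawer, may be absent; about 115 mm long, 30 g. Origin: under the middle of its handle, which is 9 mm wide and 12 mm high (z = 0 to 12 mm) from x = -26 to +23 mm; +x points to the eye, z up when it lies on its base. The bowl, 33 mm across, is at the -x end
- spoon_red_eye (a point): centre of the red spoon's hanging eye, 41 mm along +x from its origin and 6 mm up: a round ring of 4.4 mm wire, 38 mm over all, 29 mm inside, lying in the spoon's x-y plane
- spoon_white: white plastic measuring spoon in the drawer, may be absent; about 115 mm long, 30 g. Origin: under the middle of its handle, which is 9 mm wide and 12 mm high (z = 0 to 12 mm) from x = -26 to +23 mm; +x points to the eye, z up when it lies on its base. The bowl, 31 mm across, is at the -x end
- spoon_white_eye (a point): centre of the white spoon's hanging eye, 41 mm along +x from its origin and 6 mm up: a round ring of 4.4 mm wire, 38 mm over all, 29 mm inside, lying in the spoon's x-y plane
- spoon_yellow: yellow plastic measuring spoon in the drawer, may be absent; about 115 mm long, 30 g. Origin: under the middle of its handle, which is 9 mm wide and 12 mm high (z = 0 to 12 mm) from x = -26 to +23 mm; +x points to the eye, z up when it lies on its base. The bowl, 29 mm across, is at the -x end
- spoon_yellow_eye (a point): centre of the yellow spoon's hanging eye, 41 mm along +x from its origin and 6 mm up: a round ring of 4.4 mm wire, 38 mm over all, 29 mm inside, lying in the spoon's x-y plane
- spoon_green: green plastic measuring spoon in the drawer, may be absent; about 115 mm long, 30 g. Origin: under the middle of its handle, which is 9 mm wide and 12 mm high (z = 0 to 12 mm) from x = -26 to +23 mm; +x points to the eye, z up when it lies on its base. The bowl, 25 mm across, is at the -x end
- spoon_green_eye (a point): centre of the green spoon's hanging eye, 41 mm along +x from its origin and 6 mm up: a round ring of 4.4 mm wire, 38 mm over all, 29 mm inside, lying in the spoon's x-y plane
- spoon_blue: blue plastic measuring spoon in the drawer, may be absent; about 115 mm long, 30 g. Origin: under the middle of its handle, which is 9 mm wide and 12 mm high (z = 0 to 12 mm) from x = -26 to +23 mm; +x points to the eye, z up when it lies on its base. The bowl, 22 mm across, is at the -x end
- spoon_blue_eye (a point): centre of the blue spoon's hanging eye, 41 mm along +x from its origin and 6 mm up: a round ring of 4.4 mm wire, 38 mm over all, 29 mm inside, lying in the spoon's x-y plane
- bowl: blue bowl, 135 mm wide, 62 mm high, a bystander; origin at the centre of its underside

How it is judged:
On the way, in this order (a step that is already met when the one before it is completed fails the run):
1. the hidden catch is pressed down (value of joint catch above 0.0035 m), for 0.05 s.
2. the drawer is pulled open (value of joint drawer above 0.07 m), for 0.2 s.
At the end, for the whole second after the job is handed in: every spoon that is there hangs by its eye in one of the snap hooks (eye centre within 16 mm sideways and 22 mm fore and aft of the hook's bottom, from 22 mm below to 4 mm above it; it may still swing); the drawer is shut to within 3 mm and the catch is up again (((x of spoon_red_eye in the frame of hook1 between -0.022 and 0.022 m and y of spoon_red_eye in the frame of hook1 between -0.016 and 0.016 m and z of spoon_red_eye in the frame of hook1 between -0.022 and 0.004 m) or (x of spoon_red_eye in the frame of hook2 between -0.022 and 0.022 m and y of spoon_red_eye in the frame of hook2 between -0.016 and 0.016 m and z of spoon_red_eye in the frame of hook2 between -0.022 and 0.004 m) or (x of spoon_red_eye in the frame of hook3 between -0.022 and 0.022 m and y of spoon_red_eye in the frame of hook3 between -0.016 and 0.016 m and z of spoon_red_eye in the frame of hook3 between -0.022 and 0.004 m) or (x of spoon_red_eye in the frame of hook4 between -0.022 and 0.022 m and y of spoon_red_eye in the frame of hook4 between -0.016 and 0.016 m and z of spoon_red_eye in the frame of hook4 between -0.022 and 0.004 m) or (x of spoon_red_eye in the frame of hook5 between -0.022 and 0.022 m and y of spoon_red_eye in the frame of hook5 between -0.016 and 0.016 m and z of spoon_red_eye in the frame of hook5 between -0.022 and 0.004 m)) and ((x of spoon_white_eye in the frame of hook1 between -0.022 and 0.022 m and y of spoon_white_eye in the frame of hook1 between -0.016 and 0.016 m and z of spoon_white_eye in the frame of hook1 between -0.022 and 0.004 m) or (x of spoon_white_eye in the frame of hook2 between -0.022 and 0.022 m and y of spoon_white_eye in the frame of hook2 between -0.016 and 0.016 m and z of spoon_white_eye in the frame of hook2 between -0.022 and 0.004 m) or (x of spoon_white_eye in the frame of hook3 between -0.022 and 0.022 m and y of spoon_white_eye in the frame of hook3 between -0.016 and 0.016 m and z of spoon_white_eye in the frame of hook3 between -0.022 and 0.004 m) or (x of spoon_white_eye in the frame of hook4 between -0.022 and 0.022 m and y of spoon_white_eye in the frame of hook4 between -0.016 and 0.016 m and z of spoon_white_eye in the frame of hook4 between -0.022 and 0.004 m) or (x of spoon_white_eye in the frame of hook5 between -0.022 and 0.022 m and y of spoon_white_eye in the frame of hook5 between -0.016 and 0.016 m and z of spoon_white_eye in the frame of hook5 between -0.022 and 0.004 m)) and ((x of spoon_yellow_eye in the frame of hook1 between -0.022 and 0.022 m and y of spoon_yellow_eye in the frame of hook1 between -0.016 and 0.016 m and z of spoon_yellow_eye in the frame of hook1 between -0.022 and 0.004 m) or (x of spoon_yellow_eye in the frame of hook2 between -0.022 and 0.022 m and y of spoon_yellow_eye in the frame of hook2 between -0.016 and 0.016 m and z of spoon_yellow_eye in the frame of hook2 between -0.022 and 0.004 m) or (x of spoon_yellow_eye in the frame of hook3 between -0.022 and 0.022 m and y of spoon_yellow_eye in the frame of hook3 between -0.016 and 0.016 m and z of spoon_yellow_eye in the frame of hook3 between -0.022 and 0.004 m) or (x of spoon_yellow_eye in the frame of hook4 between -0.022 and 0.022 m and y of spoon_yellow_eye in the frame of hook4 between -0.016 and 0.016 m and z of spoon_yellow_eye in the frame of hook4 between -0.022 and 0.004 m) or (x of spoon_yellow_eye in the frame of hook5 between -0.022 and 0.022 m and y of spoon_yellow_eye in the frame of hook5 between -0.016 and 0.016 m and z of spoon_yellow_eye in the frame of hook5 between -0.022 and 0.004 m)) and ((x of spoon_green_eye in the frame of hook1 between -0.022 and 0.022 m and y of spoon_green_eye in the frame of hook1 between -0.016 and 0.016 m and z of spoon_green_eye in the frame of hook1 between -0.022 and 0.004 m) or (x of spoon_green_eye in the frame of hook2 between -0.022 and 0.022 m and y of spoon_green_eye in the frame of hook2 between -0.016 and 0.016 m and z of spoon_green_eye in the frame of hook2 between -0.022 and 0.004 m) or (x of spoon_green_eye in the frame of hook3 between -0.022 and 0.022 m and y of spoon_green_eye in the frame of hook3 between -0.016 and 0.016 m and z of spoon_green_eye in the frame of hook3 between -0.022 and 0.004 m) or (x of spoon_green_eye in the frame of hook4 between -0.022 and 0.022 m and y of spoon_green_eye in the frame of hook4 between -0.016 and 0.016 m and z of spoon_green_eye in the frame of hook4 between -0.022 and 0.004 m) or (x of spoon_green_eye in the frame of hook5 between -0.022 and 0.022 m and y of spoon_green_eye in the frame of hook5 between -0.016 and 0.016 m and z of spoon_green_eye in the frame of hook5 between -0.022 and 0.004 m)) and ((x of spoon_blue_eye in the frame of hook1 between -0.022 and 0.022 m and y of spoon_blue_eye in the frame of hook1 between -0.016 and 0.016 m and z of spoon_blue_eye in the frame of hook1 between -0.022 and 0.004 m) or (x of spoon_blue_eye in the frame of hook2 between -0.022 and 0.022 m and y of spoon_blue_eye in the frame of hook2 between -0.016 and 0.016 m and z of spoon_blue_eye in the frame of hook2 between -0.022 and 0.004 m) or (x of spoon_blue_eye in the frame of hook3 between -0.022 and 0.022 m and y of spoon_blue_eye in the frame of hook3 between -0.016 and 0.016 m and z of spoon_blue_eye in the frame of hook3 between -0.022 and 0.004 m) or (x of spoon_blue_eye in the frame of hook4 between -0.022 and 0.022 m and y of spoon_blue_eye in the frame of hook4 between -0.016 and 0.016 m and z of spoon_blue_eye in the frame of hook4 between -0.022 and 0.004 m) or (x of spoon_blue_eye in the frame of hook5 between -0.022 and 0.022 m and y of spoon_blue_eye in the frame of hook5 between -0.016 and 0.016 m and z of spoon_blue_eye in the frame of hook5 between -0.022 and 0.004 m)) and value of joint drawer below 0.003 m and value of joint catch below 0.002 m); the robot touches nothing.
It fails at once if the bowl is shoved more than 4 cm or tipped (distance of bowl from where it was at the start of the episode above 0.04 m or angle between bowl's own z axis and vertical above 0.5 rad).
Of spoon_red, spoon_white, spoon_yellow, spoon_green, spoon_blue only 3 to 5 are there at a start; the rules pass over those that are not, and their reading is None.
At some moment in a run one of spoon_red, spoon_white, spoon_yellow, spoon_green, spoon_blue may be knocked a few centimetres aside while the robot is not near it.
Once in a run the grip may slacken for a moment while it holds something.
It also fails if it takes over 210 s, if anything falls off the work surface, if the arm or the gripper's body presses on something with over 40 N, if the wrist force passes 120 N, or if a joint passes its speed limit or range.

## Working session

There is one attempt and no reset: what is moved stays moved. The work goes in short steps, Python scripts to look and compute and a tool call to move; the robot and the scene stay as the last step left them, time stands still between calls to the robot, and variables do not carry over. Pictures are saved under pics/ and viewed, at most 14 in all, crops included, and the job is handed in when it is done.

Besides the shell and the picture viewer there is one more tool, called after ">>>" by a JSON object that holds its "op" and its "data", one argument or row to a line. jog_arm: Moves the arm, as the interface text tells. Shifts and turns lie within -1 to 1; 1 stands for 15 cm of shift or pi rad of turn. Its arguments: {"type":"object","properties":{"translation":{"type":"array","items":{"type":"array","items":{"type":"number"}}},"rotation":{"type":"array","items":{"type":"array","items":{"type":"number"}}},"gripper":{"type":"number"},"grip_force":{"type":"number"}},"required":["translation","rotation"]}

```bash
mkdir -p pics; cat > h.py <<'E'
import numpy as np, cv2
from scipy.spatial.transform import Rotation as R
from plant import arm
def tool():
    o=arm.get_obs(); return np.array(o["eef_pos"]),R.from_quat(o["eef_rot"])
def cam(n):
    p,r=tool(); c=arm.camera(n)
    if n=="wrist":
        M=np.array(c["mount"]); c["o"]=p+r.apply(M[:3,3]); c["R"]=r.as_matrix()@M[:3,:3]
    else:
        c["o"]=np.array(c["origin"]); a=np.array(c["attitude"]); c["R"]=a if a.shape==(3,3) else R.from_quat(a).as_matrix()
    return c
def ray(c,u,v):
    d=c["R"]@np.array([(u-c["cx"])/c["fx"],(v-c["cy"])/c["fy"],1]); return c["o"],d/np.linalg.norm(d)
def onz(c,u,v,z):
    o,d=ray(c,u,v); return o+d*(z-o[2])/d[2]
def proj(c,P):
    q=c["R"].T@(np.array(P)-c["o"]); return np.array([c["fx"]*q[0]/q[2]+c["cx"],c["fy"]*q[1]/q[2]+c["cy"]])
def tri(c1,p1,c2,p2):
    o1,d1=ray(c1,*p1);o2,d2=ray(c2,*p2)
    s=np.linalg.lstsq(np.c_[d1,-d2],o2-o1,rcond=None)[0]
    a,b=o1+d1*s[0],o2+d2*s[1]; return (a+b)/2,np.linalg.norm(a-b)
def save(c,n): cv2.imwrite("pics/"+n+".png",cv2.cvtColor(c["frame"],cv2.COLOR_RGB2BGR))
def delta(P,Rt=None):
    "shift and turn in tool units"
    p,r=tool(); t=r.inv().apply(np.array(P)-p)/.15
    return np.round(t,3), (np.round((r.inv()*Rt).as_rotvec()/np.pi,4) if Rt is not None else None)
E
python3 - <<'E'
from h import *
for n in ("scene","side","wrist"):
    c=cam(n); save(c,n+"0"); print(n,c["fx"],c["cx"],c["cy"],c["o"].round(3),c["R"].round(3).tolist())
    import pickle; pickle.dump(c,open(n+"0.pkl","wb"))
print(arm.get_obs())
a=cv2.imread("pics/scene0.png");b=cv2.imread("pics/side0.png")
E
```

```text
scene 532.062880910479 281.8410097144259 207.60096590998288 [-0.232 -0.705  0.998] [[0.508, -0.575, 0.641], [-0.861, -0.347, 0.371], [0.008, -0.741, -0.672]]
side 381.2506929788991 277.83568919887034 214.66097786538725 [ 0.159 -0.808  0.643] [[0.801, -0.323, 0.504], [-0.598, -0.462, 0.655], [0.022, -0.826, -0.563]]
wrist 323.43653663046047 274.99427644767786 208.44369390536752 [0.552 0.075 0.384] [[1.0, 0.001, -0.001], [0.001, -0.958, -0.287], [-0.001, 0.287, -0.958]]
{'t': 0.15, 'qpos': array([-2.15323287e-01,  3.81101617e-01,  1.29797634e+00,  4.04285361e-05,
        1.46360358e+00, -2.15281276e-01]), 'joint_velocities': array([ 9.27506403e-04, -1.45638990e-03, -2.29592638e-03,  5.18920722e-05,
       -2.51674453e-04,  8.73070556e-04]), 'joint_efforts': array([ 2.75231861e-03, -4.38084304e+01, -2.24613369e+01,  7.13452022e-02,
        3.43442336e-02, -8.91773107e-05]), 'eef_pos': array([5.49834840e-01, 3.05696946e-05, 2.55284378e-01]), 'eef_rot': array([ 7.07123066e-01,  7.07090286e-01, -2.76924525e-04, -4.69186163e-04]), 'ft_force': array([ 1.1431186 , -0.53985697, -0.56510399]), 'wrist_torque': array([-0.02554897,  0.02705743, -0.01939489]), 'grip_force': 0.0, 'gripper_width': 1.0018246741882544}
```

View pictures.

View pics/scene0.png

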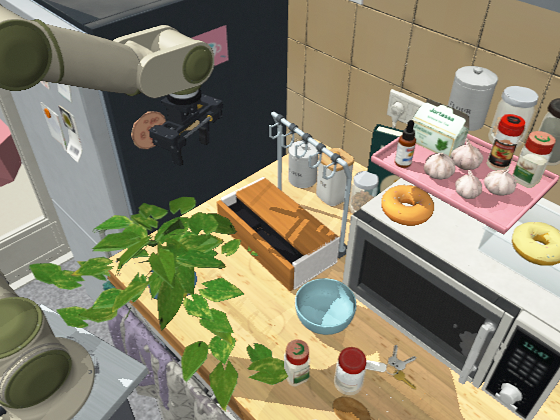

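View pics/side0.png

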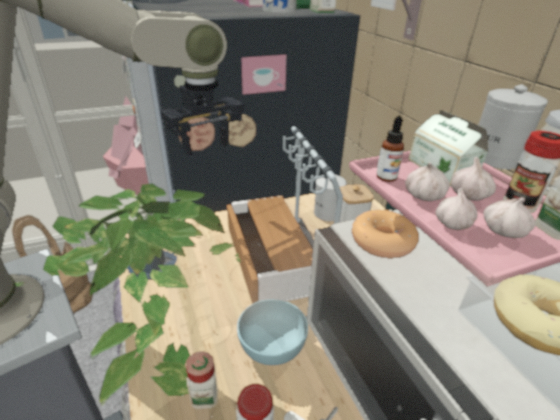

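View pics/wrist0.png

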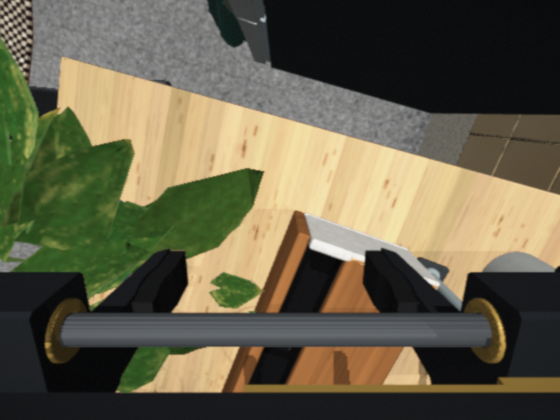

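```bash
python3 - <<'E'
import cv2,numpy as np
a=cv2.imread("pics/scene0.png")[105:300,210:360];b=cv2.imread("pics/side0.png")[120:315,222:340]
m=np.hstack([cv2.resize(x,None,fx=2.95,fy=2.95,interpolation=cv2.INTER_CUBIC) for x in (a,b)]);print(m.shape)
cv2.imwrite("pics/c1.png",m)
E
```

```text
(575, 790, 3)
```

View pics/c1.png

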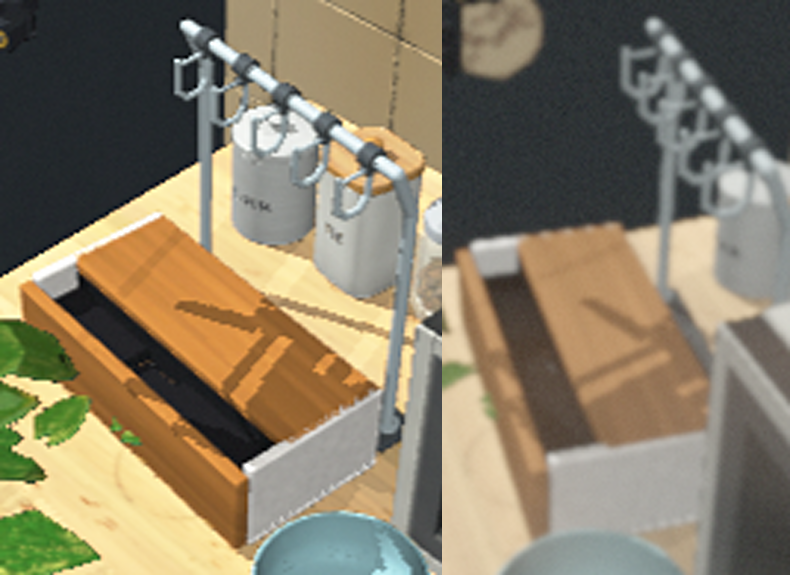

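```bash
python3 - <<'E'
from h import *
import pickle
c=pickle.load(open("scene0.pkl","rb"));s=pickle.load(open("side0.pkl","rb"));w=pickle.load(open("wrist0.pkl","rb"))
S=lambda u,v:(u/2.95+210,v/2.95+105)
D=lambda u,v:((u-442.5)/2.95+222,v/2.95+120)
fl=onz(c,*S(22,285),.085);fr=onz(c,*S(237,485),.085);br=onz(c,*S(380,393),.09);bl=onz(c,*S(165,216),.09)
for p in(fl,fr,br,bl):print(p.round(4))
print("w",np.linalg.norm(fl-fr),np.linalg.norm(bl-br),np.linalg.norm(fr-br),[np.degrees(np.arctan2(-(a-b)[0],(a-b)[1])) for a,b in((fl,fr),(bl,br))])
print("side fl fr",onz(s,*D(457,255),.085),onz(s,*D(543,470),.085),onz(s,*D(712,428),.09),onz(s,*D(618,226),.09))
print("wrist fl",onz(w,303,210,.085))
P=[onz(c,*S(*q),.29) for q in((203,38),(245,63),(287,93),(327,123),(372,153))]
for p in P:print("clamp",p.round(4))
print(np.linalg.norm(np.diff(P,axis=0),axis=1))
for p in P: q=proj(s,p); print(((q[0]-222)*2.95+442.5,(q[1]-120)*2.95))
E
```

```text
[ 0.5736 -0.0468  0.085 ]
[ 0.47   -0.3232  0.085 ]
[ 0.6111 -0.3758  0.09  ]
[ 0.7144 -0.1068  0.09  ]
w 0.2951703259098288 0.28811331543401936 0.15069427123361218 [np.float64(-20.550533873408487), np.float64(-21.0080567047757)]
side fl fr [ 0.57032007 -0.05040386  0.085     ] [ 0.47891177 -0.32453539  0.085     ] [ 0.60141191 -0.36436278  0.09      ] [ 0.71544734 -0.09996993  0.09      ]
wrist fl [ 0.57838265 -0.01665365  0.085     ]
clamp [ 0.7199 -0.143   0.29  ]
clamp [ 0.7058 -0.1909  0.29  ]
clamp [ 0.6862 -0.2401  0.29  ]
clamp [ 0.6667 -0.2856  0.29  ]
clamp [ 0.6501 -0.3323  0.29  ]
[0.0499006  0.05298181 0.0495505  0.04953659]
(np.float64(660.9328936087103), np.float64(37.97175234718596))
(np.float64(685.45182295643), np.float64(61.58477516342699))
(np.float64(707.8344054805664), np.float64(89.74935382404335))
(np.float64(729.2684676694681), np.float64(118.94079507503588))
(np.float64(757.1793316412013), np.float64(150.7011655548671))
```

```bash
python3 - <<'E'
from h import *
import pickle
w=pickle.load(open("wrist0.pkl","rb"))
print(np.array(w["mount"]).round(4).tolist())
for P in ([.5736,-.0468,.085],[.7144,-.1068,.09],[.47,-.3232,.085],[.58,-.03,0]): print(proj(w,P))
o=arm.get_obs();print(R.from_quat(o["eef_rot"]).as_matrix().round(3))
a=cv2.imread("pics/wrist0.png")[180:400,180:480]
cv2.imwrite("pics/w1.png",cv2.resize(a,None,fx=2.6,fy=2.6,interpolation=cv2.INTER_CUBIC))
E
```

```text
[[0.0007, -0.9578, -0.2873, 0.0746], [1.0, 0.0007, 0.0001, 0.0017], [0.0001, -0.2873, 0.9578, -0.129], [0.0, 0.0, 0.0, 1.0]]
[297.41315389 239.00958621]
[433.0031123 295.119068 ]
[209.24079632 446.47051237]
[298.40245459 200.22918213]
[[ 0.     1.    -0.001]
 [ 1.    -0.     0.   ]
 [ 0.    -0.001 -1.   ]]
```

View pics/w1.png

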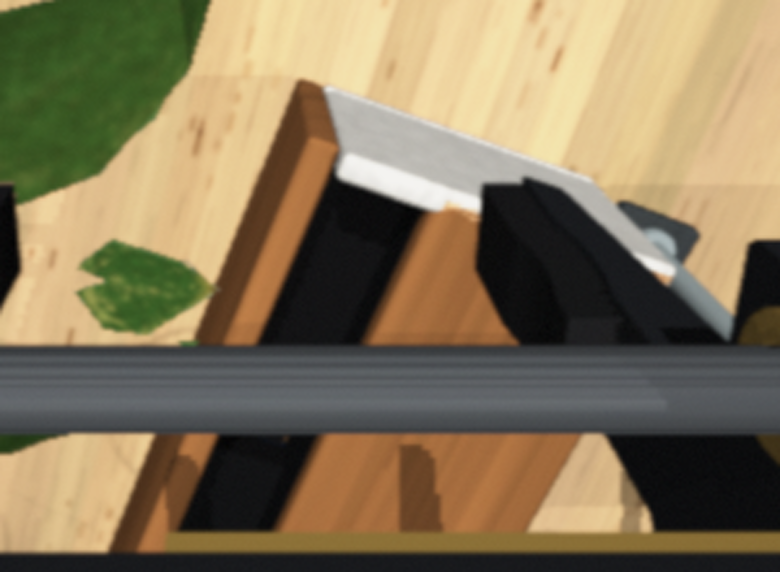

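```bash
cat >> h.py <<'E'
YAW=np.radians(-20.5); BC=np.array([.592,-.213,0]); Rb=R.from_euler("z",YAW)
def B(x,y,z): return BC+Rb.apply([x,y,z])
def RT(a): # tool down with tool y along box y when a=0; a turns about world z, rad
    return R.from_euler("z",YAW+a)*R.from_matrix([[-1,0,0],[0,1,0],[0,0,-1]])
E
python3 - <<'E'
from h import *
print(B(-.044,0,.2),delta(B(-.044,0,.2),RT(0)))
E
```

```text
[ 0.55078642 -0.19759088  0.2       ] (array([-1.318,  0.007,  0.368]), array([-2.000e-04, -3.000e-04, -3.861e-01]))
```

>>> {"op": "jog_arm", "data": {
  "translation": [
    [-0.9,0,0.2],
    [-0.9,0,0.2],
    [-0.9,0,0.2],
    [-0.9,0,0.2],
    [-0.9,0,0.2],
    [-0.9,0,0.2],
    [-0.9,0,0.2],
    [-0.9,0,0.2]
  ],
  "rotation": [
    [0,0,-0.386],
    [0,0,-0.386],
    [0,0,-0.386],
    [0,0,-0.386],
    [0,0,-0.386],
    [0,0,-0.386],
    [0,0,-0.386],
    [0,0,-0.386]
  ]
}}

```text
t: 0.82
eef_pos: [0.5498, -0.1352, 0.2254]
eef_rot: [0.291, 0.957, 0.0, -0.0]
ft_force: [1.1, 0.4, -0.3]
gripper_width: 1.002
grip_force: 0.0
```

```bash
python3 - <<'E'
from h import *
print(delta(B(-.044,0,.2),RT(0)))
E
```

```text
(array([-0.237, -0.342,  0.169]), array([-0.    , -0.0002, -0.0739]))
```

>>> {"op": "jog_arm", "data": {
  "translation": [
    [-0.237,-0.342,0.169],
    [-0.237,-0.342,0.169],
    [-0.237,-0.342,0.169],
    [-0.237,-0.342,0.169]
  ],
  "rotation": [
    [0,0,-0.0739],
    [0,0,-0.0739],
    [0,0,-0.0739],
    [0,0,-0.0739]
  ],
  "gripper": -1
}}

```text
t: 1.15
eef_pos: [0.5503, -0.1981, 0.1995]
eef_rot: [0.182, 0.983, 0.0, -0.001]
ft_force: [-0.4, -0.3, 0.0]
gripper_width: 0.724
grip_force: 0.0
```

```bash
python3 - <<'E'
from h import *
c=cam("wrist");save(c,"w2");print(tool()[0])
f=c["frame"]
g=np.clip(f.astype(float)*1.3,0,255); 
d=f.max(2)<60
f2=f.copy(); f2[d]=np.clip(f[d].astype(int)*4,0,255)
cv2.imwrite("pics/w2s.png",cv2.cvtColor(f2,cv2.COLOR_RGB2BGR))
for n,P in dict(fl=B(-.078,.15,.085),fr=B(-.078,-.15,.085),tl=B(-.024,.15,.09),g0=B(-.044,0,.06),g1=B(-.044,.1,.06),tip=tool()[0]+[0,0,-.017]).items(): print(n,proj(c,P).round(1))
E
```

```text
[ 0.55052309 -0.19724882  0.20022288]
fl [472.5 164. ]
fr [ 75.9 167.3]
tl [464.9 233.3]
g0 [274.5 200.4]
g1 [390.7 199.4]
tip [274.8 264.9]
```

View pics/w2s.png

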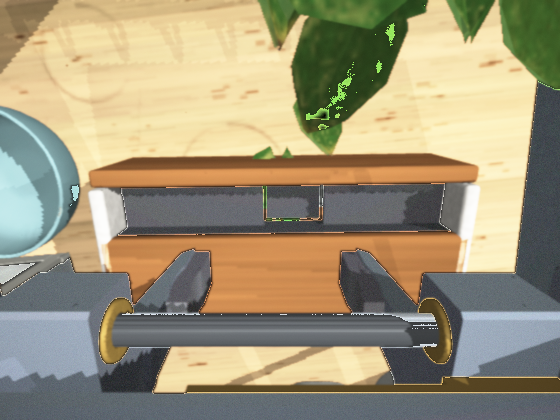

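>>> {"op": "jog_arm", "data": {
  "translation": [
    [0,0.107,0.2],
    [0,0.107,0.3],
    [0,0.107,0.4],
    [0,0.107,0.5],
    [0,0.107,0.5],
    [0,0.107,0.5],
    [0,0.107,0.5],
    [0,0.107,0.5]
  ],
  "rotation": [
    [0,0,0],
    [0,0,0],
    [0,0,0],
    [0,0,0],
    [0,0,0],
    [0,0,0],
    [0,0,0],
    [0,0,0]
  ]
}}

```text
t: 1.87
eef_pos: [0.5568, -0.1823, 0.1267]
eef_rot: [0.181, 0.984, -0.0, 0.001]
ft_force: [0.4, 0.9, 0.1]
gripper_width: 0.071
grip_force: 0.0
```

```bash
sed -i 's/BC=np.array(\[.592,-.213,0\])/BC=np.array([.5945,-.2064,0])/' h.py; python3 - <<'E'
from h import *
print(delta(B(-.044,.009,.072),RT(0)),arm.get_obs()["gripper_width"])
c=cam("wrist");f=c["frame"]; save(c,"w3")
print(proj(c,tool()[0]+[0,0,-.017]), proj(c,B(-.044,.009,.06)))
print((f[190:200:9,200:360:6].max(2)).tolist())
E
```

```text
(array([ 0.003, -0.002,  0.365]), array([-0.0001,  0.0007, -0.0018])) 0.07083004401464027
[272.87270829 263.95801333] [272.91501208 228.72848534]
[[199, 200, 200, 203, 204, 205, 204, 206, 206, 207, 207, 206, 207, 206, 206, 206, 205, 206, 206, 206, 204, 203, 204, 204, 203, 203, 199], [220, 220, 220, 205, 205, 204, 204, 204, 205, 210, 202, 201, 201, 201, 206, 213, 212, 211, 211, 211, 212, 216, 217, 215, 217, 225, 210]]
```

>>> {"op": "jog_arm", "data": {
  "translation": [
    [0.003,0,0.15],
    [0.003,0,0.25],
    [0.003,0,0.3],
    [0.003,0,0.34],
    [0.003,0,0.365],
    [0.003,0,0.38]
  ],
  "rotation": [
    [0,0,0],
    [0,0,0],
    [0,0,0],
    [0,0,0],
    [0,0,0],
    [0,0,0]
  ]
}}

```text
t: 2.42
eef_pos: [0.5562, -0.1824, 0.0686]
eef_rot: [0.181, 0.984, -0.0, 0.0]
ft_force: [0.1, -0.6, -0.0]
gripper_width: 0.001
grip_force: 0.0
```

>>> {"op": "jog_arm", "data": {
  "translation": [
    [0,0,0.03],
    [0,0,0.055],
    [0,0,0.07],
    [0,0,0.085],
    [0,0,0.095],
    [0,0,0.095]
  ],
  "rotation": [
    [0,0,0],
    [0,0,0],
    [0,0,0],
    [0,0,0],
    [0,0,0],
    [0,0,0]
  ]
}}

```text
t: 2.92
eef_pos: [0.5563, -0.1825, 0.057]
eef_rot: [0.181, 0.984, -0.001, 0.001]
ft_force: [-7.0, 2.8, 23.7]
gripper_width: 0.002
grip_force: 12.2
```

>>> {"op": "jog_arm", "data": {
  "translation": [
    [0,0,-0.1],
    [0,0,-0.19],
    [0,0,-0.19],
    [0.1,0,-0.19],
    [0.2,0,-0.19],
    [0.27,0,-0.19],
    [0.33,0,-0.19],
    [0.4,0,-0.19]
  ],
  "rotation": [
    [0,0,0],
    [0,0,0],
    [0,0,0],
    [0,0,0],
    [0,0,0],
    [0,0,0],
    [0,0,0],
    [0,0,0]
  ]
}}

```text
t: 3.58
eef_pos: [0.4995, -0.1608, 0.0819]
eef_rot: [0.181, 0.984, -0.0, -0.0]
ft_force: [1.6, -1.1, -1.3]
gripper_width: 0.006
grip_force: 0.7
```

>>> {"op": "jog_arm", "data": {
  "translation": [
    [0.07,0,0],
    [0.14,0,0],
    [0.21,0,0],
    [0.28,0,0],
    [0.35,0,0],
    [0.42,0,0],
    [0.48,0,0],
    [0.52,0,0]
  ],
  "rotation": [
    [0,0,0],
    [0,0,0],
    [0,0,0],
    [0,0,0],
    [0,0,0],
    [0,0,0],
    [0,0,0],
    [0,0,0]
  ]
}}

```text
t: 4.25
eef_pos: [0.4307, -0.135, 0.0828]
eef_rot: [0.181, 0.983, -0.001, 0.006]
ft_force: [43.2, -6.0, -36.7]
gripper_width: 0.0
grip_force: 20.9
```

```bash
python3 - <<'E'
from h import *
p=tool()[0];print(Rb.inv().apply(p-BC),arm.get_obs()["ft_force"])
E
```

```text
[-0.17841558  0.00955181  0.08276128] [ 43.23373315  -6.04153855 -36.72691227]
```

>>> {"op": "jog_arm", "data": {
  "translation": [
    [-0.05,0,0],
    [-0.1,0,0],
    [-0.12,0,0],
    [-0.15,0,-0.2],
    [-0.2,0,-0.45],
    [-0.2,0,-0.7],
    [-0.2,0,-0.95],
    [-0.2,0,-1.0]
  ],
  "rotation": [
    [0,0,0],
    [0,0,0],
    [0,0,0],
    [0,0,0],
    [0,0,0],
    [0,0,0],
    [0,0,0],
    [0,0,0]
  ],
  "gripper": 1
}}

```text
t: 4.92
eef_pos: [0.4562, -0.1445, 0.2378]
eef_rot: [0.181, 0.984, -0.002, 0.004]
ft_force: [-0.8, -0.6, 0.9]
gripper_width: 0.585
grip_force: 0.0
```

```bash
python3 - <<'E'
from h import *
import pickle
p=tool()[0];print(Rb.inv().apply(p-BC),arm.get_obs()["ft_force"])
c=cam("wrist");save(c,"w4");pickle.dump(c,open("w4.pkl","wb"))
E
```

```text
[-0.15118798  0.00957938  0.2378202 ] [-0.79799033 -0.62959438  0.86754827]
```

View pics/w4.png

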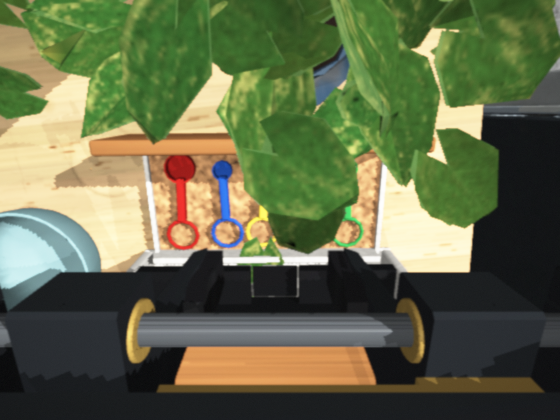

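```bash
cat >> h.py <<'E'
HS=dict(red=(172,8),yellow=(23,34),green=(50,75),blue=(98,122))
def spoon(c,name,roi=(130,255,130,400),z=.018,smin=150,vmin=90):
    h=cv2.cvtColor(c["frame"],cv2.COLOR_RGB2HSV); a,b=HS[name]; H=h[...,0]
    m=((H>=a)&(H<=b)) if a<b else ((H>=a)|(H<=b))
    m&=(h[...,1]>smin)&(h[...,2]>vmin); k=np.zeros_like(m);r=roi;k[r[0]:r[1],r[2]:r[3]]=1; m=(m&k).astype(np.uint8)
    n,l,s,_=cv2.connectedComponentsWithStats(m,connectivity=8)
    if n<2: return None
    i=1+np.argmax(s[1:,4]); v,u=np.nonzero(l==i)
    P=np.array([onz(c,x,y,z) for x,y in zip(u,v)]); Q=Rb.inv().apply(P-BC)[:,:2]
    # ring = 33mm at the +x end, handle = narrow middle
    xm=Q[:,0].max(); ring=Q[Q[:,0]>xm-.036]; e=np.array([xm-.019,(ring[:,1].max()+ring[:,1].min())/2])
    hd=Q[(Q[:,0]<xm-.042)&(Q[:,0]>xm-.078)]; 
    q=np.polyfit(hd[:,0],hd[:,1],1) if len(hd)>5 else [np.nan]*2
    return dict(n=len(u),bbox=(u.min(),u.max(),v.min(),v.max()),eye=e.round(4),slope=round(float(q[0]),3),org=np.array([e[0]-.041,np.polyval(q,e[0]-.041)]).round(4),len=round(float(np.ptp(Q[:,0])),4),wid=round(float(np.ptp(ring[:,1])),4))
E
python3 - <<'E'
from h import *
import pickle
c=pickle.load(open("w4.pkl","rb"))
for n in("red","blue","yellow","green"):print(n,spoon(c,n))
for n in("scene","side"):
    s=cam(n);save(s,n+"1");pickle.dump(s,open(n+"1.pkl","wb"))
s=pickle.load(open("scene1.pkl","rb"))
print([proj(s,B(*q)).round().tolist() for q in((-.19,.13,.02),(-.19,-.13,.02),(-.07,.13,.02),(-.07,-.13,.02))])
a=cv2.imread("pics/scene1.png")[170:300,170:320];b=cv2.imread("pics/side1.png")[190:320,190:340]
cv2.imwrite("pics/c2.png",np.hstack([cv2.resize(x,(400,347),interpolation=cv2.INTER_CUBIC) for x in (a,b)]))
E
```

```text
red {'n': 1461, 'bbox': (np.int64(163), np.int64(199), np.int64(155), np.int64(249)), 'eye': array([-0.0871, -0.097 ]), 'slope': -0.051, 'org': array([-0.1281, -0.095 ]), 'len': 0.1098, 'wid': 0.0382}
blue {'n': 752, 'bbox': (np.int64(212), np.int64(242), np.int64(161), np.int64(246)), 'eye': array([-0.0907, -0.0454]), 'slope': 0.03, 'org': array([-0.1317, -0.0468]), 'len': 0.0995, 'wid': 0.0348}
yellow {'n': 146, 'bbox': (np.int64(246), np.int64(268), np.int64(205), np.int64(239)), 'eye': array([-0.0994, -0.0107]), 'slope': nan, 'org': array([-0.1404,     nan]), 'len': 0.0411, 'wid': 0.0256}
green {'n': 68, 'bbox': (np.int64(344), np.int64(360), np.int64(207), np.int64(226)), 'eye': array([-0.1149,  0.098 ]), 'slope': nan, 'org': array([-0.1559,     nan]), 'len': 0.0228, 'wid': 0.0189}
[[185.0, 242.0], [245.0, 306.0], [224.0, 221.0], [285.0, 281.0]]
```

View pics/c2.png

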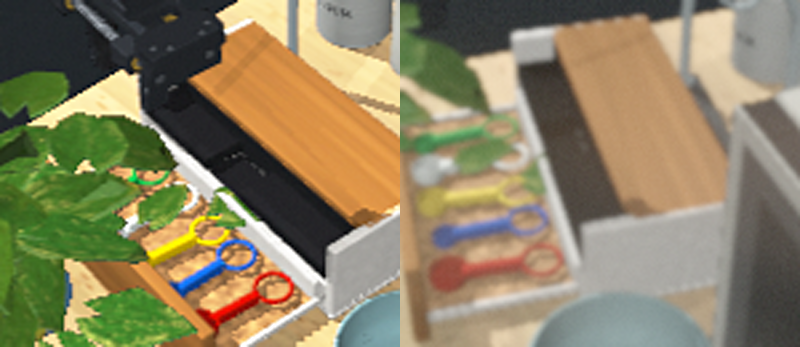

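```bash
python3 - <<'E'
from h import *
import pickle
c=pickle.load(open("scene1.pkl","rb"));s=pickle.load(open("side1.pkl","rb"));w=pickle.load(open("w4.pkl","rb"))
for n in("red","blue","yellow"):print(n,"scene",spoon(c,n,(190,300,200,320)),"\n side",spoon(s,n,(190,320,190,260),smin=90,vmin=60),"\n wrist",spoon(w,n)["eye"])
P=B(-.128,-.095,.12);print(delta(P,RT(-.05)))
# hook bar line in wrist frame? clamp seen in scene
E
```

```text
red scene {'n': 201, 'bbox': (np.int64(244), np.int64(280), np.int64(271), np.int64(294)), 'eye': array([-0.0888, -0.1004]), 'slope': -0.046, 'org': array([-0.1298, -0.0985]), 'len': 0.0876, 'wid': 0.0379} 
 side {'n': 281, 'bbox': (np.int64(201), np.int64(247), np.int64(284), np.int64(298)), 'eye': array([-0.0986, -0.1018]), 'slope': -0.118, 'org': array([-0.1396, -0.0961]), 'len': 0.1003, 'wid': 0.0298} 
 wrist [-0.0871 -0.097 ]
blue scene {'n': 123, 'bbox': (np.int64(234), np.int64(265), np.int64(260), np.int64(280)), 'eye': array([-0.0915, -0.0483]), 'slope': 0.024, 'org': array([-0.1325, -0.0503]), 'len': 0.0838, 'wid': 0.0361} 
 side {'n': 80, 'bbox': (np.int64(204), np.int64(230), np.int64(272), np.int64(280)), 'eye': array([-0.1249, -0.0479]), 'slope': 0.198, 'org': array([-0.1659, -0.0507]), 'len': 0.0621, 'wid': 0.0102} 
 wrist [-0.0907 -0.0454]
yellow scene {'n': 159, 'bbox': (np.int64(225), np.int64(255), np.int64(251), np.int64(269)), 'eye': array([-0.0927, -0.0084]), 'slope': -0.094, 'org': array([-0.1337, -0.0055]), 'len': 0.0832, 'wid': 0.0385} 
 side {'n': 245, 'bbox': (np.int64(197), np.int64(237), np.int64(255), np.int64(270)), 'eye': array([-0.0977, -0.0052]), 'slope': -0.126, 'org': array([-0.1387, -0.0036]), 'len': 0.1003, 'wid': 0.0396} 
 wrist [-0.0994 -0.0107]
(array([-0.171, -0.698,  0.747]), array([ 0.    , -0.0002,  0.0141]))
```

>>> {"op": "jog_arm", "data": {
  "translation": [
    [-0.171,-0.698,0],
    [-0.171,-0.698,0.2],
    [-0.171,-0.698,0.45],
    [-0.171,-0.698,0.65],
    [-0.171,-0.698,0.747],
    [-0.171,-0.698,0.747],
    [-0.171,-0.698,0.747],
    [-0.171,-0.698,0.747]
  ],
  "rotation": [
    [0,0,0.0141],
    [0,0,0.0141],
    [0,0,0.0141],
    [0,0,0.0141],
    [0,0,0.0141],
    [0,0,0.0141],
    [0,0,0.0141],
    [0,0,0.0141]
  ],
  "gripper": -0.45,
  "grip_force": 30
}}

```text
t: 5.73
eef_pos: [0.442, -0.2507, 0.121]
eef_rot: [0.202, 0.979, -0.0, 0.0]
ft_force: [0.3, 0.1, 0.1]
gripper_width: 0.273
grip_force: 0.0
```

```bash
python3 - <<'E'
from h import *
c=cam("wrist");save(c,"w5");print(spoon(c,"red",(60,330,60,500)));o=arm.get_obs();print(o["gripper_width"],o["ft_force"],Rb.inv().apply(o["eef_pos"]-BC))
print(delta(B(-.128,-.095,.0285),RT(-.05)))
E
```

```text
{'n': 3049, 'bbox': (np.int64(250), np.int64(297), np.int64(140), np.int64(283)), 'eye': array([-0.087, -0.097]), 'slope': -0.064, 'org': array([-0.128 , -0.0954]), 'len': 0.1129, 'wid': 0.0371}
0.27719413522974107 [ 0.04893366 -0.30145784 -0.14675546] [-0.1271524  -0.09490541  0.12153914]
(array([ 0.007, -0.001,  0.62 ]), array([-0.0002,  0.0005,  0.0002]))
```

Aligned. Descend and grip.

>>> {"op": "jog_arm", "data": {
  "translation": [
    [0.004,-0.002,0.2],
    [0.004,-0.002,0.4],
    [0.004,-0.002,0.52],
    [0.004,-0.002,0.58],
    [0.004,-0.002,0.61],
    [0.004,-0.002,0.62],
    [0.004,-0.002,0.62]
  ],
  "rotation": [
    [0,0,0],
    [0,0,0],
    [0,0,0],
    [0,0,0],
    [0,0,0],
    [0,0,0],
    [0,0,0]
  ]
}}

```text
t: 6.37
eef_pos: [0.4416, -0.2512, 0.0285]
eef_rot: [0.202, 0.979, -0.0, 0.001]
ft_force: [-0.1, -0.1, -0.4]
gripper_width: 0.276
grip_force: 0.0
```

>>> {"op": "jog_arm", "data": {
  "translation": [
    [0,0,0],
    [0,0,0],
    [0,0,0],
    [0,0,0],
    [0,0,0],
    [0,0,0]
  ],
  "rotation": [
    [0,0,0],
    [0,0,0],
    [0,0,0],
    [0,0,0],
    [0,0,0],
    [0,0,0]
  ],
  "gripper": -1
}}

```text
t: 6.87
eef_pos: [0.4414, -0.2511, 0.0284]
eef_rot: [0.202, 0.979, -0.0, 0.001]
ft_force: [-0.6, 0.1, 6.4]
gripper_width: 0.099
grip_force: 30.0
```

>>> {"op": "jog_arm", "data": {
  "translation": [
    [0,0,-0.2],
    [0,0,-0.4],
    [0,0,-0.6],
    [0,0,-0.8],
    [0,0,-1],
    [0,0,-1],
    [0,0,-1]
  ],
  "rotation": [
    [0,0,0],
    [0,0,0],
    [0,0,0],
    [0,0,0],
    [0,0,0],
    [0,0,0],
    [0,0,0]
  ]
}}

```text
t: 7.45
eef_pos: [0.4413, -0.2511, 0.1788]
eef_rot: [0.202, 0.979, -0.001, 0.001]
ft_force: [-0.5, 0.7, -0.4]
gripper_width: 0.102
grip_force: 3.0
```

```bash
cat >> h.py <<'E'
HC=np.array([.6882,-.2361,0])+Rb.apply([-.016,0,0])+[0,0,.244]   # hook3
def hook(k): return HC+Rb.apply([0,.05*(3-k),0])
def rel(P): return Rb.inv().apply(np.array(P)-BC)
E
python3 - <<'E'
from h import *
for k in (5,4,1): print(k,hook(k).round(4),rel(hook(k)).round(4))
H=hook(5); P=H+Rb.apply([-.0645-.03,0,.08]);print(P,delta(P,RT(0)))
w=cam("wrist");print(spoon(w,"red",(60,330,60,500),z=tool()[0][2]-.0105))
E
```

```text
5 [ 0.6382 -0.3242  0.244 ] [ 0.0822 -0.095   0.244 ]
4 [ 0.6557 -0.2773  0.244 ] [ 0.0822 -0.045   0.244 ]
1 [ 0.7082 -0.1368  0.244 ] [0.0822 0.105  0.244 ]
[ 0.54967698 -0.2910693   0.324     ] (array([-0.772,  0.041, -0.966]), array([-0.0004,  0.0009, -0.0159]))
{'n': 5897, 'bbox': (np.int64(239), np.int64(312), np.int64(159), np.int64(312)), 'eye': array([-0.1228, -0.0947]), 'slope': -0.002, 'org': array([-0.1638, -0.0926]), 'len': 0.0771, 'wid': 0.0109}
```

>>> {"op": "jog_arm", "data": {
  "translation": [
    [0,0,0],
    [0,0,0],
    [0,0,0],
    [0,0,0]
  ],
  "rotation": [
    [0,0,0],
    [0,0,0],
    [0,0,0],
    [0,0,0]
  ],
  "grip_force": 40
}}

```text
t: 7.83
eef_pos: [0.4409, -0.2507, 0.1769]
eef_rot: [0.202, 0.979, 0.0, -0.001]
ft_force: [0.5, -0.3, 0.5]
gripper_width: 0.094
grip_force: 40.0
```

```bash
python3 - <<'E'
from h import *
w=cam("wrist");save(w,"w6")
s=cam("scene");d=cam("side");save(s,"s6");save(d,"d6")
a=cv2.imread("pics/w6.png");b=cv2.imread("pics/s6.png")[100:300,140:340]
e=cv2.imread("pics/d6.png")[100:300,140:340]
cv2.imwrite("pics/c3.png",np.hstack([cv2.resize(a[120:400,120:440],(400,350)),cv2.resize(b,(350,350))]))
print(arm.get_obs()["grip_force"])
E
```

```text
39.9992573261261
```

View pics/c3.png

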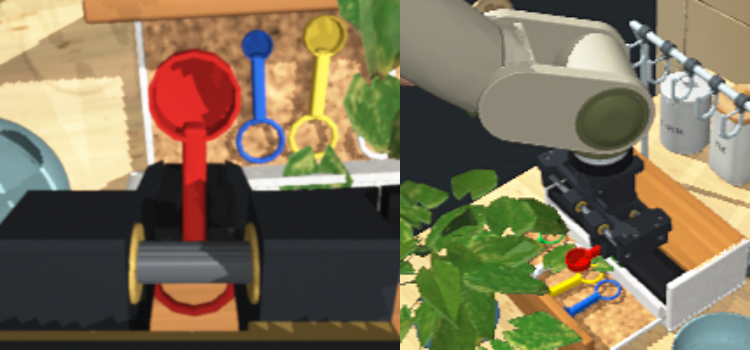

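```bash
python3 - <<'E'
from h import *
H=hook(5); P=H+Rb.apply([-.0645-.02,0,.08]);print(P,delta(P,RT(-.00)))
E
```

```text
[ 0.55904371 -0.29457138  0.324     ] (array([-0.837,  0.045, -0.978]), array([ 0.0001, -0.0002, -0.0159]))
```

>>> {"op": "jog_arm", "data": {
  "translation": [
    [0,0,-0.25],
    [-0.1,0,-0.5],
    [-0.25,0.02,-0.75],
    [-0.4,0.045,-0.978],
    [-0.55,0.045,-0.978],
    [-0.7,0.045,-0.978],
    [-0.837,0.045,-0.978],
    [-0.837,0.045,-0.978]
  ],
  "rotation": [
    [0,0,0],
    [0,0,0],
    [0,0,-0.0159],
    [0,0,-0.0159],
    [0,0,-0.0159],
    [0,0,-0.0159],
    [0,0,-0.0159],
    [0,0,-0.0159]
  ]
}}

```text
t: 8.65
eef_pos: [0.561, -0.2954, 0.3226]
eef_rot: [0.178, 0.984, 0.0, -0.0]
ft_force: [-0.1, -0.7, -0.7]
gripper_width: 0.098
grip_force: 40.0
```

```bash
python3 - <<'E'
from h import *
import pickle
s=cam("scene");d=cam("side");save(s,"s7");save(d,"d7");pickle.dump((s,d,tool()[0]),open("7.pkl","wb"))
E=tool()[0]+Rb.apply([.041,0,-.0125]); print(rel(E),arm.get_obs()["grip_force"])
print("eye",proj(s,E),proj(d,E),"hook5",proj(s,hook(5)),proj(d,hook(5)))
r=[]
for n in("s7","d7"):
    c=s if n=="s7" else d; u,v=proj(c,hook(5)).astype(int); u-=15;v-=15;print(n,u-45,v-45)
    r.append(cv2.resize(cv2.imread(f"pics/{n}.png")[v-45:v+45,u-45:u+45],(400,400),interpolation=cv2.INTER_CUBIC))
cv2.imwrite("pics/c4.png",np.hstack(r))
E
```

```text
[ 0.0386428  -0.09487663  0.31095286] 39.99928057193756
eye [316.13156345 158.21071767] [301.33814949 163.91583841] hook5 [328.99259009 174.78799969] [319.54068161 191.02492136]
s7 268 114
d7 259 131
```

View pics/c4.png

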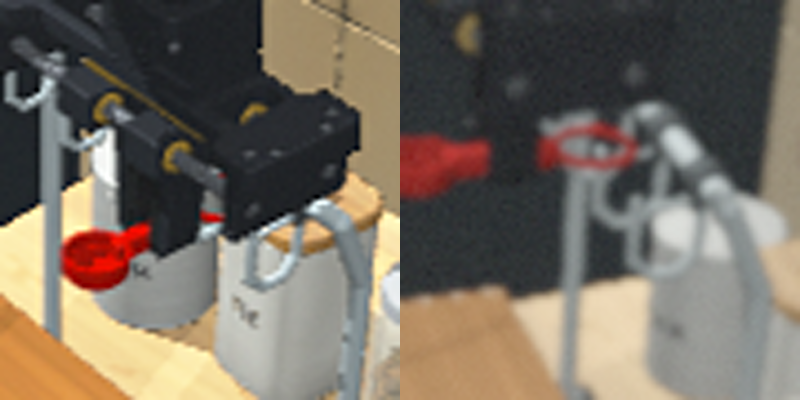

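>>> {"op": "jog_arm", "data": {
  "translation": [
    [-0.06,0,0.05],
    [-0.12,0,0.1],
    [-0.12,0,0.12],
    [-0.12,0,0.12]
  ],
  "rotation": [
    [0,0,0],
    [0,0,0],
    [0,0,0],
    [0,0,0]
  ]
}}

```text
t: 9.08
eef_pos: [0.5758, -0.3006, 0.3046]
eef_rot: [0.178, 0.984, 0.001, -0.001]
ft_force: [-0.3, -0.1, -0.1]
gripper_width: 0.096
grip_force: 40.0
```

```bash
python3 - <<'E'
from h import *
s=cam("scene");d=cam("side");save(s,"s8");save(d,"d8")
E=tool()[0]+Rb.apply([.041,0,-.0125]); print(rel(E),rel(E)-rel(hook(5)),arm.get_obs()["grip_force"])
r=[]
for n,c in(("s8",s),("d8",d)):
    u,v=proj(c,hook(5)+[0,0,.03]).astype(int);print(n,u-30,v-30,proj(c,E),proj(c,hook(5)+Rb.apply([-.016,0,.041])))
    r.append(cv2.resize(cv2.imread(f"pics/{n}.png")[v-30:v+30,u-30:u+30],(400,400),interpolation=cv2.INTER_CUBIC))
cv2.imwrite("pics/c5.png",np.hstack(r))
E
```

```text
[ 0.05637948 -0.09487878  0.29369761] [-0.02578786  0.00012596  0.04969761] 39.99925911426544
s8 299 134 [321.80060139 161.52522437] [324.90820447 163.03445604]
d8 290 148 [309.37482921 170.85600257] [313.73558381 174.23676809]
```

View pics/c5.png

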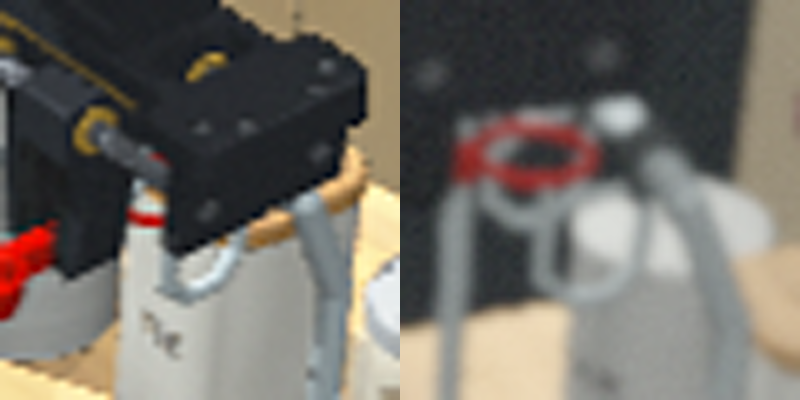

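>>> {"op": "jog_arm", "data": {
  "translation": [
    [0,0,0.06],
    [0,0,0.1],
    [0,0,0.14],
    [0,0,0.18],
    [0,0,0.22],
    [0,0,0.26],
    [0,0,0.29],
    [0,0,0.29]
  ],
  "rotation": [
    [0,0,0],
    [0,0,0],
    [0,0,0],
    [0,0,0],
    [0,0,0],
    [0,0,0],
    [0,0,0],
    [0,0,0]
  ]
}}

```text
t: 9.85
eef_pos: [0.5757, -0.3007, 0.2615]
eef_rot: [0.178, 0.984, 0.0, -0.001]
ft_force: [-0.3, -0.1, 0.0]
gripper_width: 0.096
grip_force: 40.0
```

```bash
python3 - <<'E'
from h import *
s=cam("scene");d=cam("side");save(s,"s9");save(d,"d9")
E=tool()[0]+Rb.apply([.041,0,-.0125]); print(rel(E)-rel(hook(5)),arm.get_obs()["grip_force"],arm.get_obs()["ft_force"])
r=[]
for n,c in(("s9",s),("d9",d)):
    u,v=proj(c,hook(5)+[0,0,.03]).astype(int)
    r.append(cv2.resize(cv2.imread(f"pics/{n}.png")[v-30:v+30,u-30:u+30],(400,400),interpolation=cv2.INTER_CUBIC))
cv2.imwrite("pics/c6.png",np.hstack(r))
h=cv2.cvtColor(d["frame"],cv2.COLOR_RGB2HSV);m=((h[...,0]<8)|(h[...,0]>172))&(h[...,1]>120)&(h[...,2]>70)
v,u=np.nonzero(m);k=(u>285)&(u<335)&(v>150)&(v<215);print(u[k].min(),u[k].max(),v[k].min(),v[k].max(),proj(d,E))
E
```

```text
[-2.56000350e-02  6.23878529e-05  6.11561163e-03] 39.99921262264252 [-1.05529112 -0.24554433 -0.74038827]
286 316 187 194 [308.00185729 189.99452896]
```

View pics/c6.png

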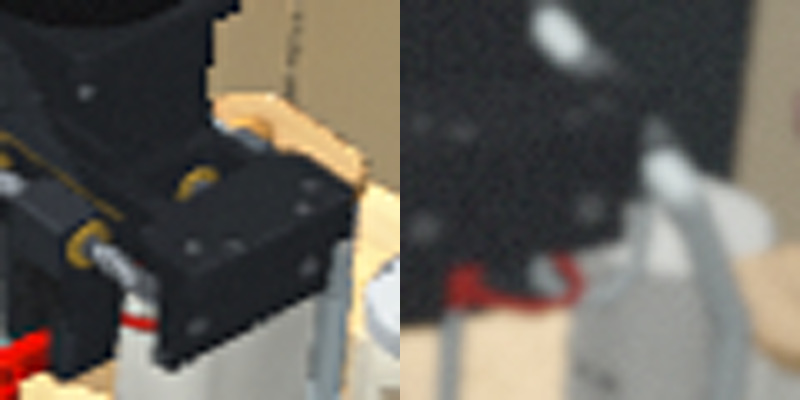

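>>> {"op": "jog_arm", "data": {
  "translation": [
    [0,0,0],
    [0,0,0],
    [0,0,0],
    [0,0,0],
    [0,0,0],
    [0,0,0],
    [0,0,-0.1],
    [0,0,-0.3]
  ],
  "rotation": [
    [0,0,0],
    [0,0,0],
    [0,0,0],
    [0,0,0],
    [0,0,0],
    [0,0,0],
    [0,0,0],
    [0,0,0]
  ],
  "gripper": -0.3
}}

```text
t: 10.62
eef_pos: [0.5752, -0.3003, 0.3049]
eef_rot: [0.178, 0.984, 0.002, -0.003]
ft_force: [0.8, 0.7, 0.2]
gripper_width: 0.352
grip_force: 0.0
```

>>> {"op": "jog_arm", "data": {
  "translation": [
    [0.2,0,-0.1],
    [0.4,0,-0.1],
    [0.6,0,-0.1],
    [0.8,0,-0.1],
    [0.9,0,-0.1],
    [0.9,0,-0.1]
  ],
  "rotation": [
    [0,0,0],
    [0,0,0],
    [0,0,0],
    [0,0,0],
    [0,0,0],
    [0,0,0]
  ]
}}

```text
t: 11.12
eef_pos: [0.4475, -0.2525, 0.3239]
eef_rot: [0.178, 0.984, -0.0, 0.0]
ft_force: [0.1, -0.2, 0.4]
gripper_width: 0.35
grip_force: 0.0
```

```bash
python3 - <<'E'
from h import *
import pickle
s=cam("scene");d=cam("side");w=cam("wrist");save(s,"s10");save(d,"d10");save(w,"w10");pickle.dump((s,d,w,tool()[0]),open("10.pkl","wb"))
print(rel(tool()[0]))
for n in("blue","yellow","green"):
    print(n,"w",spoon(w,n,(60,300,60,500)),"\n s",spoon(s,n,(190,300,200,320)))
a=cv2.imread("pics/s10.png")[110:290,200:380];b=cv2.imread("pics/w10.png")
cv2.imwrite("pics/c7.png",np.hstack([cv2.resize(a,(360,360),interpolation=cv2.INTER_CUBIC),cv2.resize(b[0:360,40:480],(440,360))]))
E
```

```text
[-0.11867708 -0.09508088  0.3229116 ]
blue w {'n': 474, 'bbox': (np.int64(298), np.int64(322), np.int64(128), np.int64(201)), 'eye': array([-0.091 , -0.0457]), 'slope': 0.019, 'org': array([-0.132 , -0.0471]), 'len': 0.0988, 'wid': 0.0334} 
 s {'n': 124, 'bbox': (np.int64(234), np.int64(265), np.int64(260), np.int64(280)), 'eye': array([-0.0915, -0.0483]), 'slope': 0.024, 'org': array([-0.1325, -0.0503]), 'len': 0.0838, 'wid': 0.0361}
yellow w {'n': 651, 'bbox': (np.int64(326), np.int64(356), np.int64(121), np.int64(195)), 'eye': array([-0.0997, -0.0059]), 'slope': -0.171, 'org': array([-0.1407, -0.0029]), 'len': 0.099, 'wid': 0.036} 
 s {'n': 160, 'bbox': (np.int64(225), np.int64(255), np.int64(251), np.int64(269)), 'eye': array([-0.0927, -0.0084]), 'slope': -0.094, 'org': array([-0.1337, -0.0055]), 'len': 0.0832, 'wid': 0.0385}
green w {'n': 28, 'bbox': (np.int64(484), np.int64(490), np.int64(69), np.int64(78)), 'eye': array([-0.2506,  0.1702]), 'slope': nan, 'org': array([-0.2916,     nan]), 'len': 0.0104, 'wid': 0.0081} 
 s {'n': 320, 'bbox': (np.int64(204), np.int64(242), np.int64(279), np.int64(298)), 'eye': array([-0.1906, -0.056 ]), 'slope': 0.226, 'org': array([-0.2316, -0.0468]), 'len': 0.069, 'wid': 0.0787}
```

View pics/c7.png

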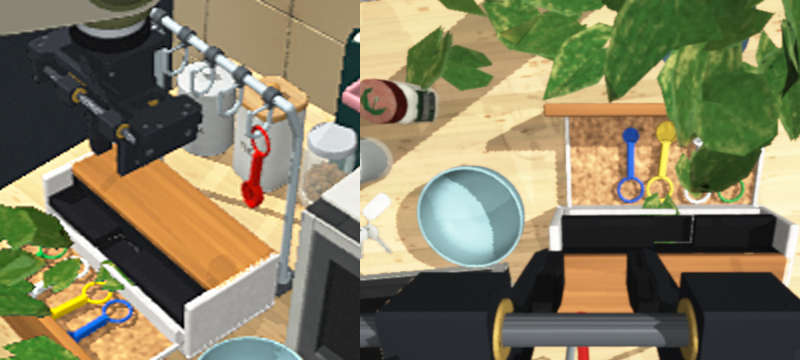

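```bash
python3 - <<'E'
from h import *
print(delta(B(-.132,-.047,.12),RT(.03)))
E
```

```text
(array([0.09 , 0.321, 1.353]), array([-0.    ,  0.0002, -0.0096]))
```

>>> {"op": "jog_arm", "data": {
  "translation": [
    [0.09,0.2,0],
    [0.09,0.321,0.25],
    [0.09,0.321,0.5],
    [0.09,0.321,0.75],
    [0.09,0.321,1],
    [0.09,0.321,1],
    [0.09,0.321,1]
  ],
  "rotation": [
    [0,0,-0.0096],
    [0,0,-0.0096],
    [0,0,-0.0096],
    [0,0,-0.0096],
    [0,0,-0.0096],
    [0,0,-0.0096],
    [0,0,-0.0096]
  ],
  "gripper": -0.45
}}

```text
t: 11.85
eef_pos: [0.4542, -0.2038, 0.1722]
eef_rot: [0.163, 0.987, 0.001, -0.001]
ft_force: [0.5, -0.0, 0.7]
gripper_width: 0.271
grip_force: 0.0
```

```bash
python3 - <<'E'
from h import *
w=cam("wrist");save(w,"w11")
b=spoon(w,"blue",(60,330,60,500));print(b,spoon(w,"yellow",(60,330,60,500)))
print(delta(B(-.132,-.047,.0285),RT(.03)),arm.get_obs()["gripper_width"])
E
```

```text
{'n': 1134, 'bbox': (np.int64(255), np.int64(292), np.int64(153), np.int64(258)), 'eye': array([-0.09  , -0.0456]), 'slope': 0.029, 'org': array([-0.131 , -0.0469]), 'len': 0.0999, 'wid': 0.0351} {'n': 1131, 'bbox': (np.int64(297), np.int64(334), np.int64(145), np.int64(252)), 'eye': array([-0.098 , -0.0059]), 'slope': -0.102, 'org': array([-0.139 , -0.0032]), 'len': 0.1, 'wid': 0.0354}
(array([0.003, 0.001, 0.969]), array([-0.0001,  0.0003,  0.0001])) 0.2733381016051385
```

>>> {"op": "jog_arm", "data": {
  "translation": [
    [-0.01,0,0.25],
    [-0.01,0.001,0.5],
    [-0.01,0.001,0.75],
    [-0.01,0.001,0.88],
    [-0.01,0.001,0.94],
    [-0.01,0.001,0.968],
    [-0.01,0.001,0.968]
  ],
  "rotation": [
    [0,0,0],
    [0,0,0],
    [0,0,0],
    [0,0,0],
    [0,0,0],
    [0,0,0],
    [0,0,0]
  ]
}}

```text
t: 12.48
eef_pos: [0.4562, -0.2048, 0.0287]
eef_rot: [0.163, 0.987, -0.001, 0.001]
ft_force: [0.4, -0.8, -0.2]
gripper_width: 0.278
grip_force: 0.0
```

>>> {"op": "jog_arm", "data": {
  "translation": [
    [0,0,0],
    [0,0,0],
    [0,0,0],
    [0,0,0],
    [0,0,0],
    [0,0,0]
  ],
  "rotation": [
    [0,0,0],
    [0,0,0],
    [0,0,0],
    [0,0,0],
    [0,0,0],
    [0,0,0]
  ],
  "gripper": -1
}}

```text
t: 12.98
eef_pos: [0.4558, -0.2045, 0.0289]
eef_rot: [0.163, 0.987, -0.001, 0.001]
ft_force: [-0.0, 1.4, 7.6]
gripper_width: 0.096
grip_force: 40.0
```

>>> {"op": "jog_arm", "data": {
  "translation": [
    [0,0,-0.2],
    [0,0,-0.4],
    [0,0,-0.6],
    [0,0,-0.8],
    [0,0,-1],
    [0,0,-1],
    [0,0,-1]
  ],
  "rotation": [
    [0,0,0],
    [0,0,0],
    [0,0,0],
    [0,0,0],
    [0,0,0],
    [0,0,0],
    [0,0,0]
  ]
}}

```text
t: 13.57
eef_pos: [0.4554, -0.2042, 0.1792]
eef_rot: [0.163, 0.987, -0.001, 0.002]
ft_force: [-1.4, -0.3, -1.7]
gripper_width: 0.098
grip_force: 40.0
```

```bash
cat >> h.py <<'E'
def held(name,**k):
    "ring far edge row, bowl centre in the wrist view, against level grip at the origin"
    w=cam("wrist");h=cv2.cvtColor(w["frame"],cv2.COLOR_RGB2HSV);a,b=HS.get(name,(0,180));H=h[...,0]
    m=((H>=a)&(H<=b)) if a<b else ((H>=a)|(H<=b)); m&=(h[...,1]>k.get("smin",140))&(h[...,2]>60)
    if name=="white": m=(h[...,1]<60)&(h[...,2]>130)
    v,u=np.nonzero(m[:, 215:335]); u=u+215; lo=v>340; up=v<235
    p,r=tool(); q=lambda x,y,z: proj(w,p+r.apply([x,y,z])).round(1)
    print("ring far row",v[lo].max() if lo.any() else None,"col",u[lo].mean() if lo.any() else None,"exp",q(-.060,0,.0125))
    print("rows",v[up].min() if up.any() else None,"handle col",[u[v==y].mean().round(1) if (v==y).any() else None for y in (225,235,245)],"exp",q(.02,0,.012)); return w
E
python3 - <<'E'
from h import *
held("blue");print(arm.get_obs()["grip_force"])
P=hook(4)+Rb.apply([-.0645-.022,0,.08]);print(delta(P,RT(0)))
E
```

```text
ring far row 371 col 274.9553903345725 exp [273.6 366.3]
rows 185 handle col [np.float64(275.0), np.float64(275.0), np.float64(275.0)] exp [273.5 227.8]
39.999091029167175
(array([-0.849, -0.016, -0.974]), array([-0.0001,  0.0002,  0.0096]))
```

>>> {"op": "jog_arm", "data": {
  "translation": [
    [0,0,-0.25],
    [-0.1,0,-0.5],
    [-0.25,-0.016,-0.75],
    [-0.4,-0.016,-0.974],
    [-0.55,-0.016,-0.974],
    [-0.7,-0.016,-0.974],
    [-0.849,-0.016,-0.974],
    [-0.849,-0.016,-0.974]
  ],
  "rotation": [
    [0,0,0],
    [0,0,0],
    [0,0,0.0096],
    [0,0,0.0096],
    [0,0,0.0096],
    [0,0,0.0096],
    [0,0,0.0096],
    [0,0,0.0096]
  ]
}}

```text
t: 14.28
eef_pos: [0.5771, -0.2482, 0.3202]
eef_rot: [0.178, 0.984, 0.001, -0.002]
ft_force: [1.2, -0.4, -0.2]
gripper_width: 0.092
grip_force: 40.0
```

```bash
python3 - <<'E'
from h import *
held("blue");print(arm.get_obs()["grip_force"])
P=hook(4)+Rb.apply([-.0667,0,.0605]);print(delta(P,RT(0)))
P=hook(4)+Rb.apply([-.0667,0,.018]);print(delta(P,RT(0)))
E
```

```text
ring far row 372 col 274.2294220665499 exp [273.2 367.8]
rows 185 handle col [np.float64(275.0), np.float64(275.0), np.float64(275.5)] exp [273.  227.4]
39.999146461486816
(array([-0.124,  0.001,  0.107]), array([ 0.0003, -0.0014,  0.0001]))
(array([-0.125,  0.001,  0.39 ]), array([ 0.0003, -0.0014,  0.0001]))
```

>>> {"op": "jog_arm", "data": {
  "translation": [
    [-0.06,0,0.05],
    [-0.125,0,0.1],
    [-0.125,0,0.11],
    [-0.125,0,0.11]
  ],
  "rotation": [
    [0,0,0],
    [0,0,0],
    [0,0,0],
    [0,0,0]
  ]
}}

```text
t: 14.67
eef_pos: [0.5923, -0.2538, 0.3057]
eef_rot: [0.178, 0.984, 0.001, -0.001]
ft_force: [0.3, 0.2, -0.7]
gripper_width: 0.093
grip_force: 40.0
```

>>> {"op": "jog_arm", "data": {
  "translation": [
    [0,0,0.04],
    [0,0,0.08],
    [0,0,0.12],
    [0,0,0.16],
    [0,0,0.2],
    [0,0,0.24],
    [0,0,0.285],
    [0,0,0.285]
  ],
  "rotation": [
    [0,0,0],
    [0,0,0],
    [0,0,0],
    [0,0,0],
    [0,0,0],
    [0,0,0],
    [0,0,0],
    [0,0,0]
  ]
}}

```text
t: 15.33
eef_pos: [0.5922, -0.2537, 0.2627]
eef_rot: [0.178, 0.984, 0.0, -0.001]
ft_force: [-0.3, -0.7, -0.1]
gripper_width: 0.096
grip_force: 40.0
```

```bash
python3 - <<'E'
from h import *
d=cam("side");save(d,"d12");s=cam("scene");save(s,"s12")
E=tool()[0]+Rb.apply([.041,0,-.0125]); print(rel(E)-rel(hook(4)),arm.get_obs()["grip_force"],arm.get_obs()["ft_force"],proj(d,E),proj(d,hook(4)))
h=cv2.cvtColor(d["frame"],cv2.COLOR_RGB2HSV);m=(h[...,0]>98)&(h[...,0]<125)&(h[...,1]>100)&(h[...,2]>60)
v,u=np.nonzero(m);q=proj(d,E);k=(abs(u-q[0])<30)&(abs(v-q[1])<15);print(k.sum(),np.percentile(u[k],[0,50,100]),np.percentile(v[k],[0,50,100]))
E
```

```text
[-0.02652927 -0.00012698  0.00759363] 39.99908208847046 [-0.04158488  0.36176379  0.00854742] [299.63544675 177.86602491] [311.06005945 179.50019927]
206 [270. 290. 308.] [173. 180. 187.]
```

Same geometry as red; release and retreat.

>>> {"op": "jog_arm", "data": {
  "translation": [
    [0,0,0],
    [0,0,0],
    [0,0,0],
    [0,0,0],
    [0,0,0],
    [0,0,0],
    [0,0,-0.1],
    [0,0,-0.3]
  ],
  "rotation": [
    [0,0,0],
    [0,0,0],
    [0,0,0],
    [0,0,0],
    [0,0,0],
    [0,0,0],
    [0,0,0],
    [0,0,0]
  ],
  "gripper": -0.3
}}

```text
t: 16.1
eef_pos: [0.5918, -0.2534, 0.3066]
eef_rot: [0.178, 0.984, 0.001, -0.003]
ft_force: [-0.5, 0.3, 0.1]
gripper_width: 0.351
grip_force: 0.0
```

>>> {"op": "jog_arm", "data": {
  "translation": [
    [0.2,0,-0.1],
    [0.4,0,-0.1],
    [0.6,0,-0.1],
    [0.8,0,-0.1],
    [0.95,0,-0.1],
    [0.95,0,-0.1]
  ],
  "rotation": [
    [0,0,0],
    [0,0,0],
    [0,0,0],
    [0,0,0],
    [0,0,0],
    [0,0,0]
  ]
}}

```text
t: 16.6
eef_pos: [0.4562, -0.2024, 0.3255]
eef_rot: [0.178, 0.984, -0.0, 0.0]
ft_force: [1.2, -0.2, 0.1]
gripper_width: 0.349
grip_force: 0.0
```

```bash
cat >> h.py <<'E'
def hang(name,k,smin=120):
    "rows/cols of the colour blob near the hook against eye / bowl expected when hanging"
    for n in("scene","side"):
        c=cam(n);h=cv2.cvtColor(c["frame"],cv2.COLOR_RGB2HSV);H=h[...,0]
        if name=="white": m=(h[...,1]<40)&(h[...,2]>150)
        else:
            a,b=HS[name]; m=((H>=a)&(H<=b)) if a<b else ((H>=a)|(H<=b)); m&=(h[...,1]>smin*(1 if n=="scene" else .7))&(h[...,2]>50)
        t=proj(c,hook(k)+[0,0,-.011+.019]);b=proj(c,hook(k)+[0,0,-.011-.09]); z=np.zeros_like(m)
        u0,u1=int(min(t[0],b[0])-14),int(max(t[0],b[0])+14); z[int(t[1])-8:int(b[1])+10,u0:u1]=1
        v,u=np.nonzero(m&z); print(name,n,"n",len(u),"rows",(v.min(),v.max()) if len(v) else None,"cols",(u.min(),u.max()) if len(v) else None,"exp top",t.round(),"bottom",b.round())
E
python3 - <<'E'
from h import *
hang("red",5);hang("blue",4)
w=cam("wrist");save(w,"w13");print(spoon(w,"yellow",(60,330,60,500)))
print(delta(B(-.1385,-.003,.16),RT(-.1)))
E
```

```text
red scene n 237 rows (np.int64(172), np.int64(212)) cols (np.int64(317), np.int64(332)) exp top [329. 172.] bottom [326. 208.]
red side n 183 rows (np.int64(188), np.int64(231)) cols (np.int64(312), np.int64(320)) exp top [320. 188.] bottom [316. 230.]
blue scene n 159 rows (np.int64(163), np.int64(201)) cols (np.int64(298), np.int64(314)) exp top [315. 161.] bottom [312. 197.]
blue side n 186 rows (np.int64(176), np.int64(216)) cols (np.int64(293), np.int64(309)) exp top [311. 176.] bottom [308. 218.]
{'n': 358, 'bbox': (np.int64(290), np.int64(315), np.int64(130), np.int64(201)), 'eye': array([-0.0989, -0.006 ]), 'slope': -0.063, 'org': array([-0.1399, -0.0043]), 'len': 0.0965, 'wid': 0.0349}
(array([0.077, 0.282, 1.095]), array([ 0.    , -0.    ,  0.0318]))
```

>>> {"op": "jog_arm", "data": {
  "translation": [
    [0.077,0.2,0],
    [0.077,0.282,0.25],
    [0.077,0.282,0.5],
    [0.077,0.282,0.75],
    [0.077,0.282,1],
    [0.077,0.282,1],
    [0.077,0.282,1]
  ],
  "rotation": [
    [0,0,0.025],
    [0,0,0.025],
    [0,0,0.025],
    [0,0,0.025],
    [0,0,0.025],
    [0,0,0.025],
    [0,0,0.025]
  ],
  "gripper": -0.45
}}

```text
t: 17.43
eef_pos: [0.4633, -0.1603, 0.1739]
eef_rot: [0.216, 0.976, 0.001, -0.002]
ft_force: [0.3, -0.7, -0.1]
gripper_width: 0.277
grip_force: 0.0
```

```bash
python3 - <<'E'
from h import *
w=cam("wrist");save(w,"w14")
for s in(150,110):print(spoon(w,"yellow",(60,330,60,500),smin=s))
print(spoon(w,"green",(60,330,60,500)))
print(delta(B(-.1372,-.0038,.0287),RT(-.075)),arm.get_obs()["gripper_width"])
E
```

```text
{'n': 268, 'bbox': (np.int64(256), np.int64(284), np.int64(216), np.int64(256)), 'eye': array([-0.0994, -0.0097]), 'slope': nan, 'org': array([-0.1404,     nan]), 'len': 0.0396, 'wid': 0.028}
{'n': 315, 'bbox': (np.int64(256), np.int64(285), np.int64(213), np.int64(257)), 'eye': array([-0.0983, -0.0092]), 'slope': nan, 'org': array([-0.1393,     nan]), 'len': 0.0437, 'wid': 0.0289}
{'n': 99, 'bbox': (np.int64(332), np.int64(353), np.int64(110), np.int64(131)), 'eye': array([-0.2112,  0.0607]), 'slope': nan, 'org': array([-0.2522,     nan]), 'len': 0.0163, 'wid': 0.0181}
(array([-0.007, -0.004,  0.979]), array([-0.    ,  0.0002, -0.0011])) 0.2742418632077588
```

>>> {"op": "jog_arm", "data": {
  "translation": [
    [-0.005,-0.004,0.25],
    [-0.005,-0.004,0.5],
    [-0.005,-0.004,0.75],
    [-0.005,-0.004,0.88],
    [-0.005,-0.004,0.94],
    [-0.005,-0.004,0.979],
    [-0.005,-0.004,0.979]
  ],
  "rotation": [
    [0,0,0],
    [0,0,0],
    [0,0,0],
    [0,0,0],
    [0,0,0],
    [0,0,0],
    [0,0,0]
  ]
}}

```text
t: 18.07
eef_pos: [0.4644, -0.1618, 0.0285]
eef_rot: [0.216, 0.976, -0.0, 0.001]
ft_force: [0.3, 0.5, 0.3]
gripper_width: 0.272
grip_force: 0.0
```

>>> {"op": "jog_arm", "data": {
  "translation": [
    [0,0,0],
    [0,0,0],
    [0,0,0],
    [0,0,0],
    [0,0,0],
    [0,0,0]
  ],
  "rotation": [
    [0,0,0],
    [0,0,0],
    [0,0,0],
    [0,0,0],
    [0,0,0],
    [0,0,0]
  ],
  "gripper": -1
}}

```text
t: 18.57
eef_pos: [0.4641, -0.1615, 0.0289]
eef_rot: [0.216, 0.976, -0.0, 0.001]
ft_force: [-0.8, 0.6, 7.5]
gripper_width: 0.094
grip_force: 40.0
```

>>> {"op": "jog_arm", "data": {
  "translation": [
    [0,0,-0.2],
    [0,0,-0.4],
    [0,0,-0.6],
    [0,0,-0.8],
    [0,0,-1],
    [0,0,-1],
    [0,0,-1]
  ],
  "rotation": [
    [0,0,0],
    [0,0,0],
    [0,0,0],
    [0,0,0],
    [0,0,0],
    [0,0,0],
    [0,0,0]
  ]
}}

```text
t: 19.15
eef_pos: [0.4637, -0.1613, 0.1792]
eef_rot: [0.216, 0.976, -0.001, 0.002]
ft_force: [-0.7, -0.7, -0.3]
gripper_width: 0.095
grip_force: 40.0
```

```bash
python3 - <<'E'
from h import *
w=held("yellow");save(w,"w15");print(arm.get_obs()["grip_force"])
P=hook(3)+Rb.apply([-.0667-.02,0,.08]);print(delta(P,RT(0)))
E
```

```text
ring far row 381 col 275.31060606060606 exp [273.1 366.4]
rows 183 handle col [np.float64(275.0), np.float64(275.5), np.float64(274.5)] exp [272.9 227.9]
39.99445974826813
(array([-0.889,  0.126, -0.974]), array([-0.    ,  0.0002, -0.025 ]))
```

```bash
python3 - <<'E'
import cv2
f=cv2.imread("pics/w15.png");h=cv2.cvtColor(f,cv2.COLOR_BGR2HSV)
print([(r,h[r,275].tolist()) for r in range(344,392,2)])
print([(r,h[r,275].tolist()) for r in range(150,200,4)])
for n in("w12","w6"):pass
E
```

```text
[(344, [101, 22, 94]), (346, [8, 23, 88]), (348, [13, 158, 113]), (350, [13, 157, 133]), (352, [14, 157, 169]), (354, [14, 154, 207]), (356, [14, 155, 211]), (358, [14, 155, 209]), (360, [14, 153, 206]), (362, [14, 154, 207]), (364, [14, 154, 207]), (366, [14, 154, 208]), (368, [14, 154, 207]), (370, [14, 155, 209]), (372, [15, 159, 188]), (374, [23, 189, 135]), (376, [24, 187, 179]), (378, [24, 184, 208]), (380, [24, 181, 215]), (382, [18, 164, 200]), (384, [15, 157, 175]), (386, [20, 153, 90]), (388, [20, 154, 88]), (390, [20, 152, 87])]
[(150, [52, 150, 109]), (154, [52, 149, 111]), (158, [51, 147, 109]), (162, [50, 151, 105]), (166, [48, 144, 106]), (170, [46, 144, 113]), (174, [47, 143, 114]), (178, [48, 144, 113]), (182, [45, 141, 121]), (186, [25, 181, 228]), (190, [27, 169, 245]), (194, [51, 147, 111]), (198, [49, 143, 116])]
```

```bash
python3 - <<'E'
from h import *
P=hook(3)+Rb.apply([-.0934,0,.08]);print(delta(P,RT(0)),arm.get_obs()["grip_force"],arm.get_obs()["t"])
E
```

```text
(array([-0.845,  0.123, -0.975]), array([-0.    ,  0.0002, -0.025 ])) 39.99445974826813 19.2
```

>>> {"op": "jog_arm", "data": {
  "translation": [
    [0,0,-0.25],
    [-0.1,0,-0.5],
    [-0.25,0.1,-0.75],
    [-0.4,0.123,-0.975],
    [-0.55,0.123,-0.975],
    [-0.7,0.123,-0.975],
    [-0.845,0.123,-0.975],
    [-0.845,0.123,-0.975]
  ],
  "rotation": [
    [0,0,0],
    [0,0,0],
    [0,0,-0.025],
    [0,0,-0.025],
    [0,0,-0.025],
    [0,0,-0.025],
    [0,0,-0.025],
    [0,0,-0.025]
  ]
}}

```text
t: 19.87
eef_pos: [0.5882, -0.1993, 0.3204]
eef_rot: [0.178, 0.984, 0.001, -0.002]
ft_force: [0.1, -0.9, -0.6]
gripper_width: 0.1
grip_force: 40.0
```

```bash
python3 - <<'E'
from h import *
w=held("yellow");h=cv2.cvtColor(w["frame"],cv2.COLOR_RGB2HSV);print([(r,h[r,275].tolist()) for r in range(366,390,2)])
d=cam("side");save(d,"d16")
print(delta(hook(3)+Rb.apply([-.0734,0,.0605]),RT(0)),arm.get_obs()["grip_force"])
hd=cv2.cvtColor(d["frame"],cv2.COLOR_RGB2HSV);E=tool()[0]+Rb.apply([.0507,0,-.0125]);q=proj(d,E)
m=(hd[...,0]>20)&(hd[...,0]<36)&(hd[...,1]>100)&(hd[...,2]>60);v,u=np.nonzero(m);k=(abs(u-q[0])<25)&(abs(v-q[1])<12)
print(q,u[k].max(),np.median(v[k]),"far edge exp",proj(d,E+Rb.apply([.019,0,0])))
E
```

```text
ring far row 381 col 274.8526912181303 exp [273.7 367.9]
rows 12 handle col [np.float64(274.5), np.float64(274.5), np.float64(274.5)] exp [273.6 227.5]
[(366, [20, 76, 230]), (368, [19, 79, 227]), (370, [18, 83, 222]), (372, [19, 95, 202]), (374, [23, 187, 139]), (376, [24, 185, 183]), (378, [24, 182, 210]), (380, [24, 181, 214]), (382, [23, 135, 125]), (384, [18, 91, 90]), (386, [21, 155, 89]), (388, [19, 153, 90])]
(array([-0.131,  0.001,  0.113]), array([ 0.0002, -0.0012, -0.    ])) 39.9943882226944
[286.54169572 144.06798066] 293 145.0 far edge exp [294.97682263 143.22566577]
```

>>> {"op": "jog_arm", "data": {
  "translation": [
    [-0.06,0,0.05],
    [-0.133,0,0.1],
    [-0.133,0,0.113],
    [-0.133,0,0.113]
  ],
  "rotation": [
    [0,0,0],
    [0,0,0],
    [0,0,0],
    [0,0,0]
  ]
}}

```text
t: 20.3
eef_pos: [0.6048, -0.2049, 0.3053]
eef_rot: [0.178, 0.984, 0.0, -0.001]
ft_force: [0.0, 0.6, -0.9]
gripper_width: 0.095
grip_force: 40.0
```

>>> {"op": "jog_arm", "data": {
  "translation": [
    [0,0,0.04],
    [0,0,0.08],
    [0,0,0.12],
    [0,0,0.16],
    [0,0,0.2],
    [0,0,0.24],
    [0,0,0.285],
    [0,0,0.285]
  ],
  "rotation": [
    [0,0,0],
    [0,0,0],
    [0,0,0],
    [0,0,0],
    [0,0,0],
    [0,0,0],
    [0,0,0],
    [0,0,0]
  ]
}}

```text
t: 20.97
eef_pos: [0.6046, -0.2049, 0.2626]
eef_rot: [0.178, 0.984, 0.0, -0.001]
ft_force: [0.5, -0.7, 1.7]
gripper_width: 0.091
grip_force: 40.0
```

```bash
python3 - <<'E'
from h import *
w=held("yellow");d=cam("side");save(d,"d17");print(arm.get_obs()["ft_force"],rel(tool()[0])-rel(hook(3)))
hd=cv2.cvtColor(d["frame"],cv2.COLOR_RGB2HSV);E=tool()[0]+Rb.apply([.047,0,-.0125]);q=proj(d,E)
m=(hd[...,0]>20)&(hd[...,0]<36)&(hd[...,1]>100)&(hd[...,2]>60);v,u=np.nonzero(m);k=(abs(u-q[0])<25)&(abs(v-q[1])<12)
print(q,u[k].max(),np.median(v[k]),"far edge exp",proj(d,E+Rb.apply([.019,0,0])))
E
```

```text
ring far row 382 col 276.109500805153 exp [273.1 370.9]
rows 51 handle col [np.float64(275.0), np.float64(274.5), np.float64(274.5)] exp [272.9 230.9]
[0.40850029 0.08325492 0.54279961] [-7.31302961e-02 -7.31143630e-05  1.98755528e-02]
[292.52199557 167.39687366] 301 169.0 far edge exp [300.56603508 166.46468595]
```

>>> {"op": "jog_arm", "data": {
  "translation": [
    [0,0,0],
    [0,0,0],
    [0,0,0],
    [0,0,0],
    [0,0,0],
    [0,0,0],
    [0,0,-0.1],
    [0,0,-0.3]
  ],
  "rotation": [
    [0,0,0],
    [0,0,0],
    [0,0,0],
    [0,0,0],
    [0,0,0],
    [0,0,0],
    [0,0,0],
    [0,0,0]
  ],
  "gripper": -0.3
}}

```text
t: 21.73
eef_pos: [0.604, -0.2046, 0.3063]
eef_rot: [0.178, 0.984, 0.001, -0.003]
ft_force: [-0.3, 0.3, 0.1]
gripper_width: 0.348
grip_force: 0.0
```

>>> {"op": "jog_arm", "data": {
  "translation": [
    [0.2,0,-0.1],
    [0.4,0,-0.1],
    [0.6,0,-0.1],
    [0.8,0,-0.1],
    [0.95,0,-0.1],
    [0.95,0,-0.1]
  ],
  "rotation": [
    [0,0,0],
    [0,0,0],
    [0,0,0],
    [0,0,0],
    [0,0,0],
    [0,0,0]
  ]
}}

```text
t: 22.23
eef_pos: [0.4686, -0.1535, 0.3252]
eef_rot: [0.178, 0.984, -0.0, 0.0]
ft_force: [1.1, -0.3, 0.3]
gripper_width: 0.352
grip_force: 0.0
```

```bash
python3 - <<'E'
from h import *
import pickle
hang("red",5);hang("blue",4);hang("yellow",3)
w=cam("wrist");s=cam("scene");d=cam("side");pickle.dump((w,s,d),open("18.pkl","wb"))
for n,c in(("w18",w),("s18",s),("d18",d)):save(c,n)
# bin corners in side and scene
for c in (s,d):
    for q in((-.187,.13,.01),(-.187,0,.01),(-.067,0,.01),(-.067,.13,.01)):print(proj(c,B(*q)).round())
E
```

```text
red scene n 230 rows (np.int64(173), np.int64(213)) cols (np.int64(323), np.int64(333)) exp top [329. 172.] bottom [326. 208.]
red side n 178 rows (np.int64(188), np.int64(234)) cols (np.int64(313), np.int64(320)) exp top [320. 188.] bottom [316. 230.]
blue scene n 157 rows (np.int64(162), np.int64(195)) cols (np.int64(312), np.int64(320)) exp top [315. 161.] bottom [312. 197.]
blue side n 114 rows (np.int64(182), np.int64(215)) cols (np.int64(308), np.int64(314)) exp top [311. 176.] bottom [308. 218.]
yellow scene n 179 rows (np.int64(153), np.int64(194)) cols (np.int64(285), np.int64(299)) exp top [300. 151.] bottom [299. 187.]
yellow side n 249 rows (np.int64(167), np.int64(208)) cols (np.int64(288), np.int64(301)) exp top [304. 166.] bottom [301. 206.]
[186. 244.]
[214. 274.]
[254. 252.]
[225. 224.]
[188. 237.]
[194. 269.]
[242. 260.]
[233. 230.]
```

```bash
python3 - <<'E'
from h import *
print(delta(B(-.13,.068,.18),RT(0)))
E
```

```text
(array([-0.02 ,  0.421,  0.958]), array([ 0.    , -0.0002,  0.    ]))
```

>>> {"op": "jog_arm", "data": {
  "translation": [
    [-0.02,0.2,0],
    [-0.02,0.421,0.2],
    [-0.02,0.421,0.45],
    [-0.02,0.421,0.7],
    [-0.02,0.421,0.96],
    [-0.02,0.421,0.96],
    [-0.02,0.421,0.96]
  ],
  "rotation": [
    [0,0,0],
    [0,0,0],
    [0,0,0],
    [0,0,0],
    [0,0,0],
    [0,0,0],
    [0,0,0]
  ],
  "gripper": -0.45
}}

```text
t: 23.27
eef_pos: [0.4962, -0.0969, 0.1798]
eef_rot: [0.178, 0.984, 0.0, -0.001]
ft_force: [-0.4, -0.6, -0.0]
gripper_width: 0.276
grip_force: 0.0
```

>>> {"op": "jog_arm", "data": {
  "translation": [
    [0,0,0.2],
    [0,0,0.4],
    [0,0,0.54],
    [0,0,0.54]
  ],
  "rotation": [
    [0,0,0],
    [0,0,0],
    [0,0,0],
    [0,0,0]
  ]
}}

```text
t: 23.6
eef_pos: [0.4962, -0.0971, 0.0984]
eef_rot: [0.178, 0.984, 0.0, -0.001]
ft_force: [-0.9, -0.4, -0.9]
gripper_width: 0.277
grip_force: 0.0
```

```bash
python3 - <<'E'
from h import *
import pickle
o=arm.get_obs();print(o["ft_force"],rel(o["eef_pos"]))
w=cam("wrist");save(w,"w19");pickle.dump(w,open("19.pkl","wb"))
print(spoon(w,"green",(20,330,60,550)))
E
```

```text
[-0.9178272  -0.43900597 -0.92517461] [-0.13031517  0.06793465  0.09839196]
{'n': 1615, 'bbox': (np.int64(286), np.int64(320), np.int64(158), np.int64(250)), 'eye': array([-0.129 ,  0.0896]), 'slope': 0.028, 'org': array([-0.17  ,  0.0868]), 'len': 0.0645, 'wid': 0.0092}
```

View pics/w19.png

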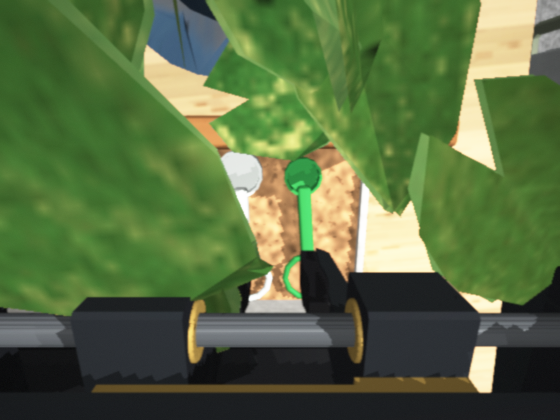

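```bash
python3 - <<'E'
from h import *
import pickle
w=pickle.load(open("19.pkl","rb"));h=cv2.cvtColor(w["frame"],cv2.COLOR_RGB2HSV)
f=lambda u,v,z=.016: rel(onz(w,u,v,z))[:2].round(4)
g=(h[...,0]>=50)&(h[...,0]<=75)&(h[...,1]>150)&(h[...,2]>90)
for r in (195,205,215,225,235,245): u=np.nonzero(g[r,285:330])[0]+285; print("g",r,u.min(),u.max(),f(u.mean(),r,.022))
# green ring
m=g.copy();m[:252]=0;m[305:]=0;m[:,:275]=0;m[:,335:]=0;v,u=np.nonzero(m)
i=u.argmin();print("ring left",u.min(),v[u==u.min()],f(u.min(),v[i]),"bottom",v.max(),u[v==v.max()],f(u[v==v.max()].mean(),v.max()))
W=(h[...,1]<50)&(h[...,2]>140)
for r in (158,165,173,182,190,195,200,205,210,215,220,228): u=np.nonzero(W[r,215:275])[0]+215; print("w",r,(u.min(),u.max(),f(u.min(),r,.022),f(u.max(),r,.022)) if len(u) else None)
for r in range(258,304,4): u=np.nonzero(W[r,245:282])[0]+245; print("wr",r,(u.min(),u.max(),f(u.max(),r)) if len(u) else None)
E
```

```text
g 195 298 309 [-0.1508  0.0876]
g 205 299 309 [-0.144   0.0881]
g 215 300 310 [-0.1371  0.0889]
g 225 300 310 [-0.13    0.0891]
g 235 301 310 [-0.1228  0.0897]
g 245 302 311 [-0.1155  0.0906]
ring left 284 [275 276 277 278 279] [-0.0894  0.0755] bottom 297 [301] [-0.0712  0.0883]
w 158 (np.int64(221), np.int64(256), array([-0.175 ,  0.0347]), array([-0.175 ,  0.0569]))
w 165 (np.int64(224), np.int64(260), array([-0.1705,  0.0364]), array([-0.1705,  0.0593]))
w 173 (np.int64(227), np.int64(261), array([-0.1654,  0.0381]), array([-0.1654,  0.0599]))
w 182 (np.int64(231), np.int64(260), array([-0.1595,  0.0404]), array([-0.1595,  0.0592]))
w 190 (np.int64(235), np.int64(255), array([-0.1542,  0.0428]), array([-0.1542,  0.0559]))
w 195 (np.int64(236), np.int64(250), array([-0.1508,  0.0434]), array([-0.1508,  0.0525]))
w 200 (np.int64(238), np.int64(248), array([-0.1474,  0.0446]), array([-0.1474,  0.0512]))
w 205 (np.int64(241), np.int64(248), array([-0.144 ,  0.0465]), array([-0.144 ,  0.0511]))
w 210 (np.int64(243), np.int64(248), array([-0.1405,  0.0477]), array([-0.1405,  0.051 ]))
w 215 (np.int64(245), np.int64(248), array([-0.1371,  0.0489]), array([-0.1371,  0.0509]))
w 220 (np.int64(248), np.int64(248), array([-0.1335,  0.0508]), array([-0.1335,  0.0508]))
w 228 None
wr 258 None
wr 262 None
wr 266 None
wr 270 None
wr 274 (np.int64(266), np.int64(271), array([-0.0902,  0.066 ]))
wr 278 (np.int64(266), np.int64(272), array([-0.0869,  0.0668]))
wr 282 (np.int64(265), np.int64(271), array([-0.0837,  0.066 ]))
wr 286 (np.int64(264), np.int64(270), array([-0.0804,  0.0653]))
wr 290 (np.int64(260), np.int64(268), array([-0.077 ,  0.0638]))
wr 294 (np.int64(251), np.int64(264), array([-0.0737,  0.0608]))
wr 298 (np.int64(249), np.int64(259), array([-0.0703,  0.0571]))
wr 302 (np.int64(249), np.int64(281), array([-0.0669,  0.0734]))
```

```bash
python3 - <<'E'
from h import *
import pickle
w=pickle.load(open("w4.pkl","rb"));w18=pickle.load(open("18.pkl","rb"))[0];w0=pickle.load(open("wrist0.pkl","rb"))
for c,n,rs in((w,"w4",(120,160,200,240)),(w18,"w18",(60,120,160,200,240,270))):
    v=c["frame"].max(2)
    for r in rs:
        d=np.nonzero((v[r,400:]<45))[0]+400
        # first col from which everything to the right is dark
        k=len(v[r])-1
        while k>300 and v[r,k]<70:k-=1
        print(n,r,k,rel(onz(c,k+1,r,0.0)).round(3) if k<559 else None)
for p in((300,130),(430,165),(430,108),(520,115),(340,88)):print("w0",p,w0["frame"][p[1],p[0]],rel(onz(w0,*p,0)).round(3))
print(delta(B(-.1285,.0468,.0287),RT(.03)),delta(B(-.1305,.0893,.0287),RT(.09)))
E
```

```text
w4 120 482 [-0.212  0.238  0.   ]
w4 160 497 [-0.168  0.263  0.   ]
w4 200 496 [-0.121  0.271  0.   ]
w4 240 472 [-0.07   0.252  0.   ]
w18 60 559 None
w18 120 447 [-0.194  0.24   0.   ]
w18 160 450 [-0.14   0.252  0.   ]
w18 200 443 [-0.082  0.251  0.   ]
w18 240 441 [-0.02   0.258  0.   ]
w18 270 439 [ 0.03   0.262 -0.   ]
w0 (300, 130) [243 221 164] [-0.105  0.239  0.   ]
w0 (430, 165) [232 207 154] [0.055 0.256 0.   ]
w0 (430, 108) [14 15 16] [0.024 0.313 0.   ]
w0 (520, 115) [101  88  68] [0.124 0.342 0.   ]
w0 (340, 88) [126 126 125] [-0.08   0.297  0.   ]
(array([-0.007, -0.141,  0.477]), array([-0.    ,  0.0001, -0.0096])) (array([0.007, 0.143, 0.477]), array([-0.    ,  0.0001, -0.0287]))
```

>>> {"op": "jog_arm", "data": {
  "translation": [
    [-0.007,-0.141,0],
    [-0.007,-0.141,0],
    [-0.007,-0.141,0.2],
    [-0.007,-0.141,0.36],
    [-0.007,-0.141,0.44],
    [-0.007,-0.141,0.475],
    [-0.007,-0.141,0.475]
  ],
  "rotation": [
    [0,0,-0.0096],
    [0,0,-0.0096],
    [0,0,-0.0096],
    [0,0,-0.0096],
    [0,0,-0.0096],
    [0,0,-0.0096],
    [0,0,-0.0096]
  ]
}}

```text
t: 24.23
eef_pos: [0.4907, -0.1173, 0.0288]
eef_rot: [0.163, 0.987, -0.0, 0.001]
ft_force: [-0.5, -0.3, -0.7]
gripper_width: 0.27
grip_force: 0.0
```

>>> {"op": "jog_arm", "data": {
  "translation": [
    [0,0,0],
    [0,0,0],
    [0,0,0],
    [0,0,0],
    [0,0,0],
    [0,0,0]
  ],
  "rotation": [
    [0,0,0],
    [0,0,0],
    [0,0,0],
    [0,0,0],
    [0,0,0],
    [0,0,0]
  ],
  "gripper": -1
}}

```text
t: 24.73
eef_pos: [0.4905, -0.1174, 0.0292]
eef_rot: [0.163, 0.987, -0.0, 0.001]
ft_force: [-0.2, 1.1, 7.5]
gripper_width: 0.097
grip_force: 40.0
```

>>> {"op": "jog_arm", "data": {
  "translation": [
    [0,0,-0.2],
    [0,0,-0.4],
    [0,0,-0.6],
    [0,0,-0.8],
    [0,0,-1],
    [0,0,-1],
    [0,0,-1]
  ],
  "rotation": [
    [0,0,0],
    [0,0,0],
    [0,0,0],
    [0,0,0],
    [0,0,0],
    [0,0,0],
    [0,0,0]
  ]
}}

```text
t: 25.32
eef_pos: [0.4901, -0.1172, 0.1795]
eef_rot: [0.163, 0.987, -0.001, 0.002]
ft_force: [-0.3, 0.7, -1.1]
gripper_width: 0.103
grip_force: 40.0
```

```bash
python3 - <<'E'
from h import *
w=held("white");save(w,"w20");print(arm.get_obs()["grip_force"])
h=cv2.cvtColor(w["frame"],cv2.COLOR_RGB2HSV);print([(r,h[r,275].tolist()[1:]) for r in range(348,392,2)])
W=(h[...,1]<50)&(h[...,2]>140)
for r in range(140,250,10): u=np.nonzero(W[r,225:330])[0]+225; print(r,(u.min(),u.max()) if len(u) else None,end=" ")
P=hook(2)+Rb.apply([-.0867,0,.08]);print(delta(P,RT(0)))
E
```

```text
ring far row 370 col 275.4512396694215 exp [273.3 366.2]
rows 162 handle col [np.float64(274.5), np.float64(275.0), np.float64(275.0)] exp [273.2 227.7]
39.97291088104248
[(348, [152, 216]), (350, [152, 213]), (352, [155, 209]), (354, [155, 207]), (356, [154, 210]), (358, [153, 211]), (360, [147, 196]), (362, [19, 133]), (364, [9, 180]), (366, [7, 211]), (368, [7, 221]), (370, [52, 197]), (372, [156, 190]), (374, [155, 199]), (376, [154, 208]), (378, [153, 203]), (380, [156, 196]), (382, [156, 198]), (384, [157, 167]), (386, [152, 92]), (388, [150, 92]), (390, [155, 92])]
140 None 150 None 160 None 170 (np.int64(254), np.int64(297)) 180 (np.int64(245), np.int64(304)) 190 (np.int64(240), np.int64(309)) 200 (np.int64(240), np.int64(309)) 210 (np.int64(242), np.int64(307)) 220 (np.int64(247), np.int64(302)) 230 (np.int64(260), np.int64(289)) 240 (np.int64(266), np.int64(285)) (array([-0.836,  0.028, -0.972]), array([-0.    ,  0.0002,  0.0096]))
```

Far edge row 370, like blue's 371: same offset for hook 2.

>>> {"op": "jog_arm", "data": {
  "translation": [
    [0,0,-0.25],
    [-0.1,0,-0.5],
    [-0.25,0.028,-0.75],
    [-0.4,0.028,-0.972],
    [-0.55,0.028,-0.972],
    [-0.7,0.028,-0.972],
    [-0.836,0.028,-0.972],
    [-0.836,0.028,-0.972]
  ],
  "rotation": [
    [0,0,0],
    [0,0,0],
    [0,0,0.0096],
    [0,0,0.0096],
    [0,0,0.0096],
    [0,0,0.0096],
    [0,0,0.0096],
    [0,0,0.0096]
  ]
}}

```text
t: 26.03
eef_pos: [0.6119, -0.1546, 0.3203]
eef_rot: [0.178, 0.984, 0.001, -0.002]
ft_force: [-0.3, -1.2, -0.4]
gripper_width: 0.095
grip_force: 40.0
```

```bash
python3 - <<'E'
from h import *
held("white");print(arm.get_obs()["grip_force"])
print(delta(hook(2)+Rb.apply([-.0663,0,.0605]),RT(0)))
E
```

```text
ring far row 377 col 275.16876122082584 exp [273.5 367.9]
rows 18 handle col [np.float64(274.5), np.float64(275.0), np.float64(288.8)] exp [273.4 227.5]
39.97296988964081
(array([-0.128,  0.001,  0.107]), array([ 0.0001, -0.0014, -0.    ]))
```

>>> {"op": "jog_arm", "data": {
  "translation": [
    [-0.06,0,0.05],
    [-0.128,0,0.1],
    [-0.128,0,0.11],
    [-0.128,0,0.11]
  ],
  "rotation": [
    [0,0,0],
    [0,0,0],
    [0,0,0],
    [0,0,0]
  ]
}}

```text
t: 26.42
eef_pos: [0.6277, -0.1602, 0.3057]
eef_rot: [0.178, 0.984, 0.0, -0.001]
ft_force: [-0.6, -0.5, -0.3]
gripper_width: 0.094
grip_force: 40.0
```

>>> {"op": "jog_arm", "data": {
  "translation": [
    [0,0,0.04],
    [0,0,0.08],
    [0,0,0.12],
    [0,0,0.16],
    [0,0,0.2],
    [0,0,0.24],
    [0,0,0.285],
    [0,0,0.285]
  ],
  "rotation": [
    [0,0,0],
    [0,0,0],
    [0,0,0],
    [0,0,0],
    [0,0,0],
    [0,0,0],
    [0,0,0],
    [0,0,0]
  ]
}}

```text
t: 27.08
eef_pos: [0.628, -0.1604, 0.2635]
eef_rot: [0.178, 0.984, -0.0, 0.0]
ft_force: [2.1, -0.4, 2.7]
gripper_width: 0.099
grip_force: 40.0
```

>>> {"op": "jog_arm", "data": {
  "translation": [
    [0,0,0],
    [0,0,0],
    [0,0,0],
    [0,0,0],
    [0,0,0],
    [0,0,0],
    [0,0,-0.1],
    [0,0,-0.3]
  ],
  "rotation": [
    [0,0,0],
    [0,0,0],
    [0,0,0],
    [0,0,0],
    [0,0,0],
    [0,0,0],
    [0,0,0],
    [0,0,0]
  ],
  "gripper": -0.3
}}

```text
t: 27.75
eef_pos: [0.6271, -0.1599, 0.3065]
eef_rot: [0.178, 0.984, 0.001, -0.004]
ft_force: [0.5, -0.3, -0.1]
gripper_width: 0.348
grip_force: 0.0
```

>>> {"op": "jog_arm", "data": {
  "translation": [
    [0.2,0,-0.1],
    [0.4,0,-0.1],
    [0.6,0,-0.1],
    [0.8,0,-0.1],
    [0.95,0,-0.1],
    [0.95,0,-0.1]
  ],
  "rotation": [
    [0,0,0],
    [0,0,0],
    [0,0,0],
    [0,0,0],
    [0,0,0],
    [0,0,0]
  ]
}}

```text
t: 28.25
eef_pos: [0.4916, -0.1088, 0.3256]
eef_rot: [0.178, 0.984, -0.0, 0.0]
ft_force: [-0.2, -0.1, 0.9]
gripper_width: 0.35
grip_force: 0.0
```

```bash
python3 - <<'E'
from h import *
import pickle
hang("yellow",3);hang("white",2);hang("blue",4)
s0=pickle.load(open("18.pkl","rb"));s=cam("scene");d=cam("side");save(s,"s21");save(d,"d21")
# change since before the white was hung, round hook2
for c,o in((s,s0[1]),(d,s0[2])):
    t=proj(c,hook(2)+[0,0,.008]);b=proj(c,hook(2)+[0,0,-.1])
    df=np.abs(c["frame"].astype(int)-o["frame"]).max(2)>50; z=np.zeros_like(df);z[int(t[1])-8:int(b[1])+12,int(t[0])-20:int(t[0])+15]=1
    v,u=np.nonzero(df&z);print(len(u),v.min(),v.max(),u.min(),u.max(),t,b)
print(delta(B(-.1305,.0893,.16),RT(.09)))
E
```

```text
yellow scene n 231 rows (np.int64(154), np.int64(190)) cols (np.int64(294), np.int64(308)) exp top [300. 151.] bottom [299. 187.]
yellow side n 159 rows (np.int64(167), np.int64(207)) cols (np.int64(297), np.int64(307)) exp top [304. 166.] bottom [301. 206.]
white scene n 555 rows (np.int64(133), np.int64(185)) cols (np.int64(272), np.int64(300)) exp top [287. 142.] bottom [286. 177.]
white side n 183 rows (np.int64(150), np.int64(204)) cols (np.int64(280), np.int64(309)) exp top [296. 156.] bottom [294. 196.]
blue scene n 174 rows (np.int64(162), np.int64(197)) cols (np.int64(310), np.int64(320)) exp top [315. 161.] bottom [312. 197.]
blue side n 121 rows (np.int64(182), np.int64(215)) cols (np.int64(307), np.int64(314)) exp top [311. 176.] bottom [308. 218.]
358 144 187 280 301 [287.02629543 141.73380741] [286.39199627 176.58906342]
414 156 206 286 310 [296.49482017 156.39384001] [294.37021157 195.60025877]
(array([0.024, 0.23 , 1.093]), array([ 0.    , -0.0002, -0.0287]))
```

```bash
python3 - <<'E'
from h import *
import pickle
o=pickle.load(open("scene0.pkl","rb"));s=cam("scene")
h=cv2.cvtColor(s["frame"],cv2.COLOR_RGB2HSV);df=np.abs(s["frame"].astype(int)-o["frame"]).max(2)>40
for r in range(136,194,2):
    print(r,"".join("w" if df[r,c] and h[r,c,1]<60 and h[r,c,2]>120 else "y" if df[r,c] and 20<h[r,c,0]<36 and h[r,c,1]>120 else "x" if df[r,c] else "." for c in range(262,325)))
E
```

```text
136 ...............................................................
138 ...............................................................
140 ...............................................................
142 ......................ww.......................................
144 ......................wwww.....................................
146 ........................www....................................
148 ..........................w....................................
150 ...............................................................
152 ...............................ww..w...........................
154 ..............................wxw..yyyy........................
156 ..............................yyy.....yyyy.....................
158 .............................yyx.....wwwwyy....................
160 .............................xyx.....wwwwxyx...................
162 ..............................yy........w.yy.......xxx.........
164 ...............................yyx.......yyx.....xx..xxx.......
166 .................................yyyyyyyyyx............xx....ww
168 ........
[... 171 characters left out ...]
.......xx.....xx....
174 ...............................yyyyy...............xxx...xx....
176 ...............................yyyyy..............xxxxxxxx.....
178 ...............................yyyyx..............xxxxxx.......
180 ..............................yyyyy...............xxxxxx.......
182 ............................yyyyyyy...............xxxxxw.......
184 ..........................yyyyyyyyyy..............xxxxxw.......
186 .........................yyyyyyyyyyyy.............xxxxx........
188 .........................yyyyyyyyyyyy............wxxxxx........
190 ..........................yyyyyyyyyyx...........xxxxxxx........
192 ............................yyyyyyy............xxxxxxxxx.......
```

```bash
python3 - <<'E'
from h import *
import pickle
o=pickle.load(open("scene0.pkl","rb"));s=cam("scene");o2=pickle.load(open("side0.pkl","rb"));d=cam("side")
for c,q,th,r0,r1,a,b in((s,o,14,134,194,262,310),(d,o2,18,146,212,272,325)):
  g=c["frame"].astype(int)-q["frame"]; m=np.abs(g).max(2)>th; h=cv2.cvtColor(c["frame"],cv2.COLOR_RGB2HSV)
  for r in range(r0,r1,2): print(r,"".join(("y" if h[r,k,1]>110 else "+" if g[r,k].sum()>0 else "-") if m[r,k] else "." for k in range(a,b)))
E
```

```text
134 ................................................
136 ................................................
138 ................................................
140 ................................................
142 .......................+++-.....................
144 ........................+++.....................
146 .........................++..-..................
148 ..........................+....--...............
150 ...........................--....-.--...........
152 ............................-----..-------......
154 ...............................--..yyyy--..-....
156 ..............................+yy-...-yyyy---...
158 .............................+yy-....++++yy+....
160 ..............................yy+......+++yy+-..
162 ..............................-yy........-yy+.++
164 ...............................-yyy......+yy-.++
166 .................................-yyyyyyyyy+....
168 ..................................yyyyy-........
170 .................................yyyyy-.........
172 .................................yyyyy-.........
174 .................................yyy
[... 1703 characters left out ...]
....
188 .........................+yyyyyy+...+++.++++...--....
190 .........................+yyyyyy+...y+++......----...
192 .........................+yyyyyy+..yyyyy+......-y-...
194 .........................+yyyyy+...--yyy---..--yy-...
196 .........................+yyyy--...--yyy---..-yyy-...
198 .........................+yyyy--...--yyy---..-yyy-...
200 .......................-yyyyyyy-...--yyy--...-yyy-...
202 ......................-yyyyyyyyy-.---yy---...-yyy-...
204 ......................--yyyyyyyy-----yy---..-yyyy-...
206 .......................-yyyyyyyy-----yy---.-yyyyy-...
208 ........................+yyyyyy-----yyy---.-yyyyy-...
210 .........................+-----..---yyy---.-yyyyy-...
```

>>> {"op": "jog_arm", "data": {
  "translation": [
    [0.024,0.15,0],
    [0.024,0.23,0.25],
    [0.024,0.23,0.5],
    [0.024,0.23,0.75],
    [0.024,0.23,1],
    [0.024,0.23,1],
    [0.024,0.23,1]
  ],
  "rotation": [
    [0,0,-0.0287],
    [0,0,-0.0287],
    [0,0,-0.0287],
    [0,0,-0.0287],
    [0,0,-0.0287],
    [0,0,-0.0287],
    [0,0,-0.0287]
  ],
  "gripper": -0.45
}}

```text
t: 29.38
eef_pos: [0.503, -0.0767, 0.1742]
eef_rot: [0.133, 0.991, 0.0, -0.001]
ft_force: [-0.1, -0.0, -0.4]
gripper_width: 0.278
grip_force: 0.0
```

```bash
cat > sw.py <<'E'
from h import *
import pickle
o=pickle.load(open("scene0.pkl","rb"));s=cam("scene");o2=pickle.load(open("side0.pkl","rb"));d=cam("side")
for c,q,th,r0,r1,a,b in((s,o,12,134,194,262,310),(d,o2,18,146,212,272,325)):
  g=c["frame"].astype(int)-q["frame"]; m=np.abs(g).max(2)>th; h=cv2.cvtColor(c["frame"],cv2.COLOR_RGB2HSV)
  for r in range(r0,r1,2): print(r,"".join(("y" if h[r,k,1]>110 else "+" if g[r,k].sum()>0 else "-") if m[r,k] else "." for k in range(a,b)))
E
python3 sw.py; python3 -c "
from h import *
print(delta(B(-.1305,.0893,.0287),RT(.09)))"
```

```text
134 ................................................
136 ................................................
138 ................................................
140 ................................................
142 ......................-y........................
144 .....................+++++......................
146 ........................+++.....................
148 .......................++.+.....................
150 .......................+++..-...................
152 ........................+++.-...................
154 .........................++++-.....yyyy.........
156 ........................+++.----y-...-yyyy......
158 .........................--..++yy-......-yy-....
160 .........................--..+.-yy........yyy...
162 ..........................-.+++.-yy+.......yy-++
164 ..........................++.++...-yyy--.++yy-++
166 .............................+++....yyyyyyy--.+.
168 ..........................-++++++...yyyyy-......
170 ..........................+++++++++.yyyyyy-.....
172 ...........................+++++++++-yyyyy-.....
174 ............................++++++++
[... 1770 characters left out ...]
...............+++++++++...++yyyyy+.yy++......----...
192 ...............+++++++++...++yyyyy+yyyyy+......---...
194 ...............+++++++++...++yyyy-.--yyy---...-yy-...
196 ...............+++++++++...--yyyy----yyy---..-yyy-...
198 ...............++++----...--yyyyy----yyy---..-yyy-...
200 .................-----....-yyyyyyy---yy---...-yyy-...
202 ..........................-yyyyyyy---yy---...-yyy-...
204 ...........................-yyyyyy--yyy---..-yyyy-...
206 ...........................--yyyyy--yyy---.-yyyyy-...
208 .............................-------yyy---.-yyyyy-...
210 .................................---yyy---.-yyyyy-...
(array([0.008, 0.   , 0.986]), array([-0.0001,  0.0011,  0.    ]))
```

>>> {"op": "jog_arm", "data": {
  "translation": [
    [0.008,0,0.2],
    [0.008,0,0.4],
    [0.008,0,0.5],
    [0.008,0,0.5]
  ],
  "rotation": [
    [0,0,0],
    [0,0,0],
    [0,0,0],
    [0,0,0]
  ]
}}

```text
t: 29.82
eef_pos: [0.5019, -0.0765, 0.099]
eef_rot: [0.133, 0.991, 0.0, -0.001]
ft_force: [-0.4, 0.0, 0.8]
gripper_width: 0.272
grip_force: 0.0
```

```bash
python3 - <<'E'
from h import *
w=cam("wrist");save(w,"w23");h=cv2.cvtColor(w["frame"],cv2.COLOR_RGB2HSV)
g=(h[...,0]>=50)&(h[...,0]<=75)&(h[...,1]>150)&(h[...,2]>90)
for r in (180,190,200,210,220,230,240,250):
    u=np.nonzero(g[r,245:310])[0]+245
    if len(u): print(r,u.min(),u.max(),rel(onz(w,u.mean(),r,.022)).round(4)[:2])
p=rel(tool()[0]);print(p,delta(B(-.1305,.0893,.0287),RT(.09)))
E
```

```text
180 258 291 [-0.1624  0.087 ]
190 261 288 [-0.1558  0.0876]
200 269 279 [-0.149   0.0879]
210 269 279 [-0.1421  0.0885]
220 269 278 [-0.1351  0.0888]
230 269 278 [-0.128   0.0895]
240 269 278 [-0.1207  0.0901]
250 269 278 [-0.1133  0.0908]
[-0.13149522  0.08926295  0.10052142] (array([-0.006, -0.   ,  0.479]), array([-0.    ,  0.0003,  0.    ]))
```

Aligned.

>>> {"op": "jog_arm", "data": {
  "translation": [
    [0,0,0.2],
    [0,0,0.36],
    [0,0,0.44],
    [0,0,0.47],
    [0,0,0.47]
  ],
  "rotation": [
    [0,0,0],
    [0,0,0],
    [0,0,0],
    [0,0,0],
    [0,0,0]
  ]
}}

```text
t: 30.28
eef_pos: [0.5029, -0.0768, 0.0301]
eef_rot: [0.133, 0.991, -0.0, 0.001]
ft_force: [-0.2, 0.4, 0.1]
gripper_width: 0.274
grip_force: 0.0
```

>>> {"op": "jog_arm", "data": {
  "translation": [
    [0,0,0],
    [0,0,0],
    [0,0,0],
    [0,0,0],
    [0,0,0],
    [0,0,0]
  ],
  "rotation": [
    [0,0,0],
    [0,0,0],
    [0,0,0],
    [0,0,0],
    [0,0,0],
    [0,0,0]
  ],
  "gripper": -1
}}

```text
t: 30.78
eef_pos: [0.5027, -0.0767, 0.0303]
eef_rot: [0.133, 0.991, -0.0, 0.001]
ft_force: [0.3, 1.1, 7.4]
gripper_width: 0.095
grip_force: 40.0
```

>>> {"op": "jog_arm", "data": {
  "translation": [
    [0,0,-0.2],
    [0,0,-0.4],
    [0,0,-0.6],
    [0,0,-0.8],
    [0,0,-1],
    [0,0,-1],
    [0,0,-1]
  ],
  "rotation": [
    [0,0,0],
    [0,0,0],
    [0,0,0],
    [0,0,0],
    [0,0,0],
    [0,0,0],
    [0,0,0]
  ]
}}

```text
t: 31.37
eef_pos: [0.5023, -0.0765, 0.1805]
eef_rot: [0.133, 0.991, -0.0, 0.002]
ft_force: [0.6, -0.1, -1.0]
gripper_width: 0.092
grip_force: 40.0
```

```bash
python3 - <<'E'
from h import *
w=held("green");save(w,"w24");print(arm.get_obs()["grip_force"])
h=cv2.cvtColor(w["frame"],cv2.COLOR_RGB2HSV);print([(r,h[r,275].tolist()) for r in range(356,390,2)])
P=hook(1)+Rb.apply([-.0867,0,.08]);print(delta(P,RT(0)))
E
```

```text
ring far row 369 col 275.5779625779626 exp [273.5 366.1]
rows 0 handle col [np.float64(275.0), np.float64(275.0), np.float64(275.0)] exp [273.4 227.6]
39.99982416629791
[(356, [15, 151, 219]), (358, [15, 150, 222]), (360, [14, 151, 225]), (362, [19, 144, 149]), (364, [66, 164, 109]), (366, [66, 168, 137]), (368, [66, 167, 154]), (370, [62, 138, 153]), (372, [16, 148, 195]), (374, [14, 153, 208]), (376, [14, 152, 216]), (378, [14, 151, 223]), (380, [15, 153, 217]), (382, [14, 154, 212]), (384, [15, 155, 178]), (386, [20, 149, 106]), (388, [20, 150, 104])]
(array([-0.859,  0.027, -0.966]), array([-0.    ,  0.0002,  0.0287]))
```

>>> {"op": "jog_arm", "data": {
  "translation": [
    [0,0,-0.25],
    [-0.1,0,-0.5],
    [-0.25,0.027,-0.75],
    [-0.4,0.027,-0.966],
    [-0.55,0.027,-0.966],
    [-0.7,0.027,-0.966],
    [-0.859,0.027,-0.966],
    [-0.859,0.027,-0.966]
  ],
  "rotation": [
    [0,0,0],
    [0,0,0],
    [0,0,0.0287],
    [0,0,0.0287],
    [0,0,0.0287],
    [0,0,0.0287],
    [0,0,0.0287],
    [0,0,0.0287]
  ]
}}

```text
t: 32.08
eef_pos: [0.6297, -0.1077, 0.3201]
eef_rot: [0.178, 0.984, 0.0, -0.002]
ft_force: [0.4, -0.1, -0.5]
gripper_width: 0.096
grip_force: 40.0
```

```bash
python3 - <<'E'
from h import *
o=arm.get_obs();print(o["grip_force"],o["ft_force"])
held("green")
print(delta(hook(1)+Rb.apply([-.0663,0,.0615]),RT(0)))
E
```

```text
39.99988853931427 [ 0.37286512 -0.12812465 -0.46488267]
ring far row 369 col 276.0897959183674 exp [273.3 367.8]
rows 2 handle col [np.float64(275.0), np.float64(275.0), np.float64(275.0)] exp [273.1 227.3]
(array([-0.127,  0.001,  0.1  ]), array([-0.    , -0.0015, -0.0001]))
```

>>> {"op": "jog_arm", "data": {
  "translation": [
    [-0.06,0,0.05],
    [-0.128,0,0.09],
    [-0.128,0,0.1],
    [-0.128,0,0.1]
  ],
  "rotation": [
    [0,0,0],
    [0,0,0],
    [0,0,0],
    [0,0,0]
  ]
}}

```text
t: 32.47
eef_pos: [0.6451, -0.1134, 0.3075]
eef_rot: [0.178, 0.984, 0.0, -0.001]
ft_force: [0.1, -0.2, -0.1]
gripper_width: 0.098
grip_force: 40.0
```

>>> {"op": "jog_arm", "data": {
  "translation": [
    [0,0,0.04],
    [0,0,0.08],
    [0,0,0.12],
    [0,0,0.16],
    [0,0,0.2],
    [0,0,0.24],
    [0,0,0.285],
    [0,0,0.285]
  ],
  "rotation": [
    [0,0,0],
    [0,0,0],
    [0,0,0],
    [0,0,0],
    [0,0,0],
    [0,0,0],
    [0,0,0],
    [0,0,0]
  ]
}}

```text
t: 33.13
eef_pos: [0.6452, -0.1134, 0.2647]
eef_rot: [0.178, 0.984, 0.0, -0.001]
ft_force: [1.1, -1.0, 1.5]
gripper_width: 0.095
grip_force: 40.0
```

>>> {"op": "jog_arm", "data": {
  "translation": [
    [0,0,0],
    [0,0,0],
    [0,0,0],
    [0,0,0],
    [0,0,0],
    [0,0,0],
    [0,0,-0.1],
    [0,0,-0.3]
  ],
  "rotation": [
    [0,0,0],
    [0,0,0],
    [0,0,0],
    [0,0,0],
    [0,0,0],
    [0,0,0],
    [0,0,0],
    [0,0,0]
  ],
  "gripper": -0.3
}}

```text
t: 33.8
eef_pos: [0.6445, -0.1131, 0.3082]
eef_rot: [0.178, 0.984, 0.001, -0.004]
ft_force: [-0.5, -0.5, -0.2]
gripper_width: 0.345
grip_force: 0.0
```

>>> {"op": "jog_arm", "data": {
  "translation": [
    [0.2,0,-0.1],
    [0.4,0,-0.1],
    [0.6,0,-0.1],
    [0.8,0,-0.1],
    [0.95,0,-0.1],
    [0.95,0,-0.1]
  ],
  "rotation": [
    [0,0,0],
    [0,0,0],
    [0,0,0],
    [0,0,0],
    [0,0,0],
    [0,0,0]
  ]
}}

```text
t: 34.3
eef_pos: [0.5089, -0.0619, 0.3273]
eef_rot: [0.178, 0.984, -0.0, 0.0]
ft_force: [-0.1, -0.0, 0.8]
gripper_width: 0.347
grip_force: 0.0
```

```bash
python3 - <<'E'
from h import *
for n,k in(("red",5),("blue",4),("yellow",3),("green",1)):hang(n,k)
print(rel(tool()[0]),delta(B(-.27,-.085,.2),RT(0)))
E
```

```text
red scene n 226 rows (np.int64(173), np.int64(213)) cols (np.int64(323), np.int64(333)) exp top [329. 172.] bottom [326. 208.]
red side n 170 rows (np.int64(189), np.int64(229)) cols (np.int64(314), np.int64(321)) exp top [320. 188.] bottom [316. 230.]
blue scene n 173 rows (np.int64(162), np.int64(197)) cols (np.int64(310), np.int64(320)) exp top [315. 161.] bottom [312. 197.]
blue side n 121 rows (np.int64(182), np.int64(215)) cols (np.int64(307), np.int64(314)) exp top [311. 176.] bottom [308. 218.]
yellow scene n 236 rows (np.int64(154), np.int64(191)) cols (np.int64(292), np.int64(306)) exp top [300. 151.] bottom [299. 187.]
yellow side n 226 rows (np.int64(167), np.int64(209)) cols (np.int64(294), np.int64(307)) exp top [304. 166.] bottom [301. 206.]
green scene n 84 rows (np.int64(133), np.int64(157)) cols (np.int64(272), np.int64(283)) exp top [274. 133.] bottom [274. 167.]
green side n 22 rows (np.int64(147), np.int64(165)) cols (np.int64(287), np.int64(301)) exp top [290. 148.] bottom [288. 186.]
[-0.12690709  0.10487359  0.32563616] (array([ 0.953, -1.266,  0.838]), array([-0.    , -0.0002, -0.0001]))
```

>>> {"op": "jog_arm", "data": {
  "translation": [
    [0,-0.25,0],
    [0,-0.5,0],
    [0.2,-0.75,0],
    [0.4,-1,0.1],
    [0.6,-1,0.2],
    [0.75,-1,0.4],
    [0.8,-1,0.6],
    [0.8,-1,0.6]
  ],
  "rotation": [
    [0,0,0],
    [0,0,0],
    [0,0,0],
    [0,0,0],
    [0,0,0],
    [0,0,0],
    [0,0,0],
    [0,0,0]
  ],
  "gripper": -1
}}

```text
t: 35.37
eef_pos: [0.344, -0.1602, 0.2325]
eef_rot: [0.179, 0.984, 0.002, -0.004]
ft_force: [-0.1, 0.8, -0.1]
gripper_width: 0.008
grip_force: 0.0
```

```bash
python3 - <<'E'
from h import *
w=cam("wrist");save(w,"w25");f=w["frame"];h=cv2.cvtColor(f,cv2.COLOR_RGB2HSV)
print(rel(tool()[0]),delta(B(-.25,-.1,.078),RT(0)))
m=((h[...,0]>85)&(h[...,0]<105)&(h[...,1]>40)&(h[...,2]>100)).astype(np.uint8)
n,l,s,c=cv2.connectedComponentsWithStats(m)
for i in np.argsort(-s[1:,4])[:3]+1: print("bowl?",s[i],rel(onz(w,*c[i],.04)).round(3))
m=((h[...,0]<20)&(h[...,0]>8)&(h[...,1]>120)&(h[...,2]>90)).astype(np.uint8)
for cc in (150,200,230):
    v=np.nonzero(m[:,cc])[0]; 
    if len(v): print("front col",cc,v.min(),v.max(),rel(onz(w,cc,v.min(),.085)).round(4))
E
```

```text
[-0.24837519 -0.04498732  0.23520499] (array([ 0.006, -0.368,  1.047]), array([ 0.0005, -0.0012, -0.0003]))
bowl? [  26  346  110   38 2665] [-0.031 -0.281  0.04 ]
bowl? [ 50 303  56  10 361] [-0.11  -0.269  0.04 ]
bowl? [105 296  27  17 223] [-0.116 -0.22   0.04 ]
front col 200 248 263 [-0.2039 -0.1123  0.085 ]
```

>>> {"op": "jog_arm", "data": {
  "translation": [
    [0.006,-0.2,0],
    [0.006,-0.368,0.2],
    [0.006,-0.368,0.45],
    [0.006,-0.368,0.7],
    [0.006,-0.368,0.9],
    [0.006,-0.368,1],
    [0.006,-0.368,1]
  ],
  "rotation": [
    [0,0,0],
    [0,0,0],
    [0,0,0],
    [0,0,0],
    [0,0,0],
    [0,0,0],
    [0,0,0]
  ]
}}

```text
t: 36.0
eef_pos: [0.3278, -0.2141, 0.0847]
eef_rot: [0.178, 0.984, 0.001, -0.001]
ft_force: [0.1, -0.3, 0.5]
gripper_width: 0.006
grip_force: 0.0
```

>>> {"op": "jog_arm", "data": {
  "translation": [
    [-0.1,0,0.04],
    [-0.2,0,0.04],
    [-0.3,0,0.04],
    [-0.4,0,0.04],
    [-0.5,0,0.04],
    [-0.6,0,0.04],
    [-0.7,0,0.04],
    [-0.8,0,0.04]
  ],
  "rotation": [
    [0,0,0],
    [0,0,0],
    [0,0,0],
    [0,0,0],
    [0,0,0],
    [0,0,0],
    [0,0,0],
    [0,0,0]
  ]
}}

```text
t: 36.67
eef_pos: [0.4414, -0.2564, 0.0822]
eef_rot: [0.178, 0.984, -0.001, 0.001]
ft_force: [-1.3, 0.5, -1.4]
gripper_width: 0.005
grip_force: 0.7
```

```bash
python3 - <<'E'
from h import *
print(rel(tool()[0]),arm.get_obs()["ft_force"],delta(B(-.087,-.1,.074),RT(0)))
E
```

```text
[-0.12593634 -0.10043353  0.08221699] [-1.28601212  0.48127618 -1.44933756] (array([-0.259,  0.003,  0.055]), array([-0.0003,  0.0007,  0.0003]))
```

>>> {"op": "jog_arm", "data": {
  "translation": [
    [-0.06,0,0.03],
    [-0.12,0,0.03],
    [-0.17,0,0.03],
    [-0.21,0,0.03],
    [-0.24,0,0.03],
    [-0.26,0,0.03],
    [-0.27,0,0.03],
    [-0.275,0,0.03]
  ],
  "rotation": [
    [0,0,0],
    [0,0,0],
    [0,0,0],
    [0,0,0],
    [0,0,0],
    [0,0,0],
    [0,0,0],
    [0,0,0]
  ]
}}

```text
t: 37.33
eef_pos: [0.4776, -0.2698, 0.0766]
eef_rot: [0.178, 0.984, 0.0, -0.001]
ft_force: [-9.8, 1.9, 5.5]
gripper_width: 0.006
grip_force: 4.7
```

```bash
python3 - <<'E'
from h import *
print(rel(tool()[0]),arm.get_obs()["ft_force"])
E
```

```text
[-0.08730773 -0.10029184  0.07655647] [-9.82918813  1.87343251  5.53908923]
```

>>> {"op": "jog_arm", "data": {
  "translation": [
    [-0.01,0,0],
    [-0.02,0,0],
    [-0.03,0,0],
    [-0.03,0,0]
  ],
  "rotation": [
    [0,0,0],
    [0,0,0],
    [0,0,0],
    [0,0,0]
  ]
}}

```text
t: 37.67
eef_pos: [0.4778, -0.2699, 0.0766]
eef_rot: [0.177, 0.984, 0.001, -0.006]
ft_force: [-28.7, 5.4, 17.2]
gripper_width: 0.007
grip_force: 14.8
```

```bash
python3 - <<'E'
from h import *
print(rel(tool()[0]),arm.get_obs()["ft_force"])
E
```

```text
[-0.08706642 -0.10029268  0.07655167] [-28.68016556   5.4057782   17.22732786]
```

>>> {"op": "jog_arm", "data": {
  "translation": [
    [0.05,0,0],
    [0.15,0,0],
    [0.3,0,0],
    [0.4,0,-0.2],
    [0.4,0,-0.45],
    [0.4,0,-0.7],
    [0.4,0,-0.95],
    [0.4,0,-0.95]
  ],
  "rotation": [
    [0,0,0],
    [0,0,0],
    [0,0,0],
    [0,0,0],
    [0,0,0],
    [0,0,0],
    [0,0,0],
    [0,0,0]
  ]
}}

```text
t: 38.33
eef_pos: [0.428, -0.2521, 0.2261]
eef_rot: [0.178, 0.984, -0.004, 0.006]
ft_force: [0.0, 0.1, 0.6]
gripper_width: 0.005
grip_force: 0.0
```

```bash
python3 - <<'E'
from h import *
import pickle
w=cam("wrist");save(w,"w26");h=cv2.cvtColor(w["frame"],cv2.COLOR_RGB2HSV)
m=((h[...,0]<20)&(h[...,0]>8)&(h[...,1]>120)&(h[...,2]>90))
for c in (180,220,260,300): 
    v=np.nonzero(m[:,c])[0]; e=[r for r in v if m[r:r+6,c].all()]; print(c,[rel(onz(w,c,r,.085)).round(4).tolist() for r in e[:1]])
o=pickle.load(open("scene0.pkl","rb"));s=cam("scene")
df=np.abs(s["frame"].astype(int)-o["frame"]).max(2)>60; 
print("front changed px",df[225:290,235:300].sum(), "bowl area", df[275:335,293:358].sum())
for n,k in(("red",5),("blue",4),("yellow",3),("green",1)):hang(n,k)
print(arm.get_obs()["ft_force"],arm.get_obs()["t"])
E
python3 sw.py
```

```text
180 []
220 []
260 [[-0.1057, -0.1143, 0.085]]
300 [[-0.1068, -0.0785, 0.085]]
front changed px 369 bowl area 61
red scene n 226 rows (np.int64(173), np.int64(213)) cols (np.int64(323), np.int64(333)) exp top [329. 172.] bottom [326. 208.]
red side n 170 rows (np.int64(189), np.int64(230)) cols (np.int64(314), np.int64(321)) exp top [320. 188.] bottom [316. 230.]
blue scene n 173 rows (np.int64(162), np.int64(197)) cols (np.int64(310), np.int64(320)) exp top [315. 161.] bottom [312. 197.]
blue side n 122 rows (np.int64(182), np.int64(215)) cols (np.int64(307), np.int64(314)) exp top [311. 176.] bottom [308. 218.]
yellow scene n 235 rows (np.int64(154), np.int64(191)) cols (np.int64(292), np.int64(306)) exp top [300. 151.] bottom [299. 187.]
yellow side n 218 rows (np.int64(167), np.int64(209)) cols (np.int64(294), np.int64(307)) exp top [304. 166.] bottom [301. 206.]
green scene n 19 rows (np.int64(166), np.int64(171)) cols (np.int64(269), np.int64(275)) exp top [274. 133.] bottom [274. 167.]
green side n 245 rows (np.int64(147), np.int64(187)) cols (np.int64(276), np.int64(289)) exp 
[... 2884 characters left out ...]
....
188 .................+++++++++yyyyyy+...+++.+++....--....
190 .................+++++++++yyyyy+....y+++......----...
192 .................+++++++++yyyyy+...yyyyy+......-y-...
194 .................+++++++++yyyyy....--yyy---...-yy-...
196 .................+++++++++yyyy-....--yyy---..-yyy-...
198 ..................-------yyyyy-....--yyy---..-yyy-...
200 .....................--yyyyyyy--...--yy---...-yyy-...
202 .....................--yyyyyyyy--.---yy---...-yyy-...
204 ......................-yyyyyyyyy-.---yy---..-yyyy-...
206 ......................--yyyyyyy------yy---.-yyyyy-...
208 ........................+-yyy---..--yyy---.-yyyyy-...
210 .................................---yyy---.-yyyyy-...
```

```bash
python3 - <<'E'
from h import *
p,r=tool();w=cam("wrist");h=cv2.cvtColor(w["frame"],cv2.COLOR_RGB2HSV)
for x in(-.078,-.064,-.024): print(x,[proj(w,B(x,y,.085 if x<-.03 else .09)).round(1).tolist() for y in(-.1143,-.0785)],proj(w,B(-.078,-.1,0)).round(1))
for c in(250,290): print(c,[(k,h[k,c].tolist()) for k in range(220,310,4)])
E
```

```text
-0.078 [[258.1, 271.5], [298.0, 271.5]] [274.2 236.5]
-0.064 [[258.4, 285.4], [297.7, 285.4]] [274.2 236.5]
-0.024 [[258.7, 326.4], [297.2, 326.4]] [274.2 236.5]
250 [(220, [22, 80, 243]), (224, [22, 81, 245]), (228, [21, 88, 240]), (232, [20, 95, 241]), (236, [22, 82, 245]), (240, [20, 89, 237]), (244, [13, 158, 100]), (248, [13, 159, 104]), (252, [105, 18, 29]), (256, [105, 38, 27]), (260, [105, 19, 27]), (264, [98, 38, 27]), (268, [105, 36, 28]), (272, [102, 46, 28]), (276, [100, 29, 26]), (280, [105, 28, 18]), (284, [105, 30, 17]), (288, [105, 30, 17]), (292, [100, 43, 18]), (296, [90, 27, 19]), (300, [21, 102, 40]), (304, [20, 122, 46]), (308, [20, 142, 52])]
290 [(220, [21, 88, 240]), (224, [20, 88, 241]), (228, [21, 84, 244]), (232, [21, 84, 242]), (236, [23, 71, 249]), (240, [21, 90, 238]), (244, [13, 161, 98]), (248, [14, 156, 98]), (252, [10, 49, 31]), (256, [120, 13, 20]), (260, [120, 13, 20]), (264, [150, 13, 19]), (268, [135, 22, 23]), (272, [105, 22, 23]), (276, [135, 26, 20]), (280, [120, 12, 22]), (284, [105, 24, 21]), (288, [105, 27, 19]), (292, [135, 30, 17]), (296, [105, 27, 19]), (300, [90, 16, 16]), (304, [120, 11, 24]), (308, [120, 11, 24])]
```

```bash
python3 -c "
from h import *
print(arm.hand_in())"
```

```text
the job is handed in; nothing more can be done
None
```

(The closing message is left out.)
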